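Stow the lapping weights on the keeper peg and shut the guard

TASK

Stow the lapping weights for the night: first roll the milling jar out of the cabinet's doorway, without lifting it, until it lies along the yellow line with its middle over the line and between the end ticks. Then hang every lapping weight on the bench by its bail on the peg in the cabinet, pushing past the red gravity flap so that the flap falls straight down again behind the last one, and finally push the door shut until it snaps home on its catch. Leave the red sample mount and the glass dish where they are.

Things in the scene. Friction and masses are not known exactly. Their poses are not given: they have to be found in the camera images.
- stow_guard: small open-topped stowing cabinet, fixed to the bench: grey base plate 230 x 220 mm and 8 mm thick, grey back panel 152 mm high, clear side walls 112 mm high with 210 mm between them, front open or closed by a clear door. Origin: centre of its underside; x points from its door to its back panel, y to its left, z up
- peg_tip (a point): free end of the steel peg, on its axis. The peg is a round bar of 10 mm diameter, level, 130 mm above the bench, that runs in the cabinet's x direction from here to the back panel (peg_root)
- peg_root (a point): other end of the peg, on its axis, at the flange on the back panel, 172 mm from the tip. Three weights fit one behind the other between it and the flap (42 mm each)
- flap_pin (a point): pin of the gravity flap, on the peg's axis, 11 mm behind the tip. The red flap (18 mm wide, 10 mm thick, 30 g) straddles the peg and hangs from this pin to 38 mm below the peg's axis; pushed by a bail from the front it swings inward and up and falls back by itself when the bail is about 40 mm past the pin; it cannot swing outward
- keeper_flap (a joint): angle of the flap: 0 hanging straight down (stop), grows to 1.5 as it swings inward and up; only its weight closes it
- guard_door (a joint): angle of the cabinet's door: 0 shut, grows as it opens towards the robot, to 1.9 at most. Seen from the robot the hinge is at the door's left end. Light, stays where it is left. At about 0.07 the striker meets a sprung roller on the right front post (some 4 N at the free edge); pushed past it, the door snaps to 0 and is held
- door_hinge (a point): on the vertical hinge axis of the door, at the door's top edge (110 mm above the bench)
- door_edge (a point): free end of the door, at its top edge, 194 mm from the hinge. The door is upright, reaches from 10 to 110 mm above the bench and is 9 mm thick (4.5 mm to either side of the plane through hinge and edge)
- milling_jar: closed round milling jar lying on its side: white ceramic with black rubber bands and a blue lid, 84 mm in diameter, 90 mm long, 0.45 kg. Origin: its centre, 42 mm above the bench; x along its axis (to the lid), y and z turn as it rolls. It does not roll on by itself. Too thick to grip: push its top to roll it, not lift it
- parking_line: yellow line taped on the bench, 220 mm long and 12 mm wide, with a cross tick at each end (flat, no obstacle). Origin: its middle; x along the line, z up
- red_mount: red resin sample mount, 30 mm disc, 18 mm high, on the bench at the right of the cabinet's back corner; origin under its centre. Leave it alone
- dish: glass dish with lid, 67 mm across, 17 mm high, on the bench at the far right, beyond the weights; origin under its centre. Leave it alone
- weight_a: lapping weight: steel disc, 42 mm across and 24 mm high, standing upright on the bench, with an upright steel bail on a stem on its top (86 mm high in all, about 0.27 kg). Origin: centre of its underside; z up its axis, y across the width of the bail (x is square to the plane of the bail, so x or -x goes along the peg). May be absent
- eye_a (a point): centre of the opening of the bail of weight_a, 63 mm above the underside of the weight. The opening is 30 mm wide and 30 mm high (15 mm down to the lower bar, 15 mm up to the inside of the gabled top, 7 mm up at the flanks). The bail is 46 mm wide over its two flat upright flanks (30 mm high, 15 to 16 mm down to 10 mm up from this point; grip it across these) and 8 mm thick
- weight_b: lapping weight: steel disc, 42 mm across and 24 mm high, standing upright on the bench, with an upright steel bail on a stem on its top (86 mm high in all, about 0.27 kg). Origin: centre of its underside; z up its axis, y across the width of the bail (x is square to the plane of the bail, so x or -x goes along the peg). May be absent
- eye_b (a point): centre of the opening of the bail of weight_b, 63 mm above the underside of the weight. The opening is 30 mm wide and 30 mm high (15 mm down to the lower bar, 15 mm up to the inside of the gabled top, 7 mm up at the flanks). The bail is 46 mm wide over its two flat upright flanks (30 mm high, 15 to 16 mm down to 10 mm up from this point; grip it across these) and 8 mm thick
- weight_c: lapping weight: steel disc, 42 mm across and 24 mm high, standing upright on the bench, with an upright steel bail on a stem on its top (86 mm high in all, about 0.27 kg). Origin: centre of its underside; z up its axis, y across the width of the bail (x is square to the plane of the bail, so x or -x goes along the peg). May be absent
- eye_c (a point): centre of the opening of the bail of weight_c, 63 mm above the underside of the weight. The opening is 30 mm wide and 30 mm high (15 mm down to the lower bar, 15 mm up to the inside of the gabled top, 7 mm up at the flanks). The bail is 46 mm wide over its two flat upright flanks (30 mm high, 15 to 16 mm down to 10 mm up from this point; grip it across these) and 8 mm thick

How it is judged:
By the outcome, as a careful person would: the job done as asked, in the order asked, and still so for the second after the job is handed in, with the robot touching nothing.
Of weight_a, weight_b, weight_c only 2 to 3 are there at a start; the rules pass over those that are not, and their reading is None.
At some moment in a run one of weight_a, weight_b, weight_c may be knocked a few centimetres aside while the robot is not near it.
It also fails if it takes over 208 s, if anything falls off the work surface, if the arm or the gripper's body presses on something with over 40 N, if the wrist force passes 120 N, or if a joint passes its speed limit or range.

ROBOT

A 6-joint arm with a two-finger parallel gripper is mounted at the origin on a cart in front of the work surface, level with it; the furniture and walls round the work are solid. World frame = base frame: x ahead of the robot, y to its left, z up, the work surface at z = 0. Lengths are in mm, angles in rad, forces in N, time in s.
With the tool pointing down it reaches from about 350 to 975 mm from the base axis. Payload 7.1 kg.
Tool frame: the origin (TCP) lies at the centre of the arm's flange, where the gripper is bolted on; the fingertips stand 182 mm ahead of it and the grasp point (between the pads) lies 163 mm ahead of it; z points along the fingers, y is the line along which they close (so a half turn about z gives the same grasp; the last joint's range is limited). The gripper opens to 88 mm and grips with 3 to 60 N. Pads are 20 mm wide; open, the fingers measure 115 mm over their backs; the gripper's body (75 mm by 178 mm) begins 61 mm behind the grasp point.
Start: joints at [1.281, 0.423, 1.63, -0, 1.089, -0.019], TCP at [167.158, 602.216, 404.675] pointing down, gripper open.
Joint ranges: [-3, 3], [-0.9, 2.11], [0.09, 2.58], [-1.31, 4.45], [0.11, 2.69], [-2.54, 2.54]. Speed limits (rad/s): [2.39, 2.39, 3.01, 3.14, 3.14, 3.14].

INTERFACE

Orientations are given as a rotation vector (axis times angle).
In Python, from workcell import readout, get_image, ctrl gives the robot as it stands.
- The arm moves only by the tool step_arm, never from a script. Its argument "targets" is a list that holds one entry, the list of rows, each a list of 7 numbers: the shift along the world's x, y, z as a fraction of full scale, then the turn, a rotation vector about the world's x, y, z as a fraction of full scale, then the opening, from 0 (shut) to 1 (fully open). In form: [[[dx, dy, dz, wx, wy, wz, claw], ...]]. A call has exactly 5 rows; each row shifts and turns the commanded pose from where the row before left it; what a row does not reach is not made up. Full scale, the value 1, is 0.05 m for a shift and 4 degrees for a turn. A row lasts 1/8 s, in which the tool goes at most 62.5 mm and 10.7 degrees, less where a joint would pass 70% of its speed; a pose out of reach is approached as far as the arm can. A call with a number of a shift or a turn outside -1 to 1 is refused whole. A call with a gripper value outside its range is refused whole. The fingers move at their own pace and stop on an object; the grip force is fixed at half the most. Time passes only in rows, so rows that do not move let the fingers close, or fill a call up. It gives the time, the measured TCP pose, the force, the opening and the grip force at its end, in the units of the state.
- readout.get_obs(): the state, without advancing time (a new reading comes with each control period).
- get_image(name): name is "scene" or "top"; returns a dict with "pixels" (384x512x3 uint8, red, green, blue), "intrinsics" (3x3 intrinsics, pixels), "extrinsics" (4x4, takes a point from world to camera coordinates). Camera axes: x right, y down, z forward; pixel columns grow to the right and rows downward; lengths in mm; the calibration is good to about 2 mm. A picture is of the moment at which its call begins. There is no depth.
- ctrl.close_job(): hands the job in; it is judged then, once.
The state is a dict: "t": time; "qpos": joint angles; "qvel": joint speeds; "joint_torque": joint torques, N m; "ee_pos": TCP position; "orientation": TCP orientation; "ft_force": force on the tool from outside, world axes, zero at the start; "moment": the same for the moment, N m; "width": finger opening in mm; "grasp_force": force on a finger pad.
Only numpy, scipy, OpenCV 4.12 (cv2) and the standard library are available. Lean on these libraries where they do the work, as an engineer would, in place of code of your own. Each camera call takes 0.05 s, during which the arm holds its last target. There are 200 camera calls.

## Working session

There is one attempt and no reset: what is moved stays moved. The work goes in short steps, Python scripts to look and compute and a tool call to move; the robot and the scene stay as the last step left them, time stands still between calls to the robot, and variables do not carry over. Pictures are saved under pics/ and viewed, at most 14 in all, crops included, and the job is handed in when it is done.

Besides the shell and the picture viewer there is one more tool, called by a JSON object that holds its "name" and its "arguments", one argument or row to a line. step_arm: Moves the arm, as the interface text tells. Shift numbers are shares of 0.05 m and turn numbers shares of 4 degrees, none past 1 either way. Its arguments: {"type":"object","properties":{"targets":{"type":"array"}},"required":["targets"]}

```bash
ls; mkdir -p pics; cat > h.py <<'E'
import numpy as np, cv2
from workcell import readout, get_image, ctrl
def shot(n,f=None):
    d=get_image(n); 
    if f: cv2.imwrite('pics/'+f,d['pixels'][:,:,::-1])
    return d
def ray(d,u,v):
    K=np.array(d['intrinsics']);E=np.array(d['extrinsics']);R=E[:3,:3];t=E[:3,3]
    return -R.T@t, R.T@np.linalg.solve(K,[u,v,1.])
def onz(d,u,v,z):
    c,r=ray(d,u,v); return c+r*(z-c[2])/r[2]
def proj(d,p):
    E=np.array(d['extrinsics']);q=np.array(d['intrinsics'])@(E[:3,:3]@np.array(p,float)+E[:3,3]); return q[:2]/q[2]
E
python3 - <<'E'
from h import *
print(readout.get_obs())
for n in('scene','top'):
    d=shot(n,n+'0.png'); c,r=ray(d,256,192); print(n,c,r,d['intrinsics'])
    a=cv2.imread('pics/'+n+'0.png'); cv2.imwrite('pics/'+n+'0b.png',cv2.resize(a,(800,600),interpolation=cv2.INTER_CUBIC))
E
```

```text
pics
{'t': 0.0, 'qpos': array([ 1.28100311e+00,  4.23824195e-01,  1.63070385e+00, -1.70503618e-05,
        1.08859560e+00, -1.90129682e-02]), 'qvel': array([ 7.60592980e-04, -1.00914830e-03,  9.63781647e-06,  1.89984464e-03,
       -5.00169381e-04,  3.84290417e-04]), 'joint_torque': array([ 1.92716194e-03, -5.44618142e+01, -2.73647600e+01,  6.44974876e-02,
        2.27526360e-02, -1.34211159e-04]), 'ee_pos': array([167.08007482, 601.95610471, 403.90643697]), 'orientation': array([-4.24000147e-01, -3.11262542e+00,  2.37974683e-03]), 'ft_force': array([ 1.27342274, -0.14873859,  0.36616303]), 'moment': array([-0.03905311,  0.00331944, -0.05277245]), 'grasp_force': 0.0, 'width': 87.67631556274729}
scene [   3.25275259 -843.19376264  855.41033959] [ 0.4999174   0.54004488 -0.67711608] [[482.23553708   0.         253.58338906]
 [  0.         482.23553708 194.50365108]
 [  0.           0.           1.        ]]
top [ 395.44501228 -240.56705106 1170.6854561 ] [ 0.11872733  0.00236731 -0.99303839] [[451.27105553   0.         257.00839696]
 [  0.         451.27105553 185.27578515]
 [  0.           0.           1.        ]]
```

View pics/scene0b.png

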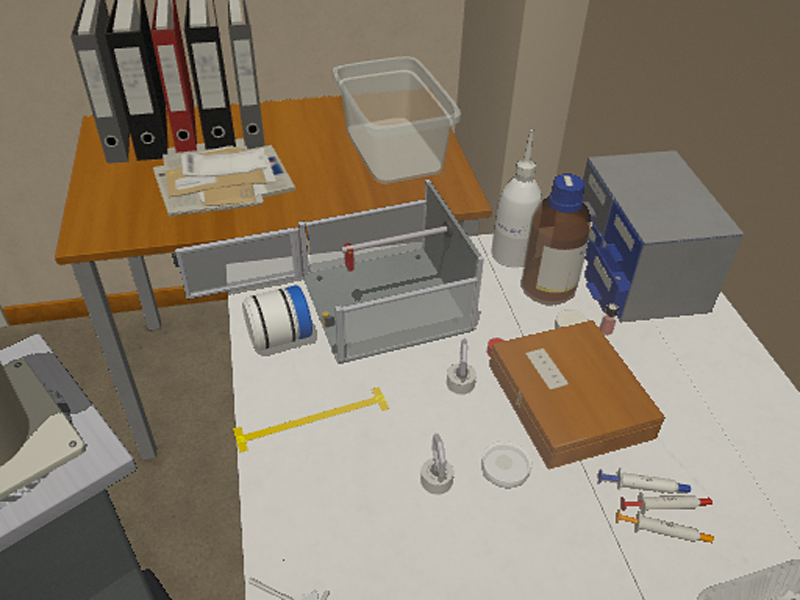

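View pics/top0b.png

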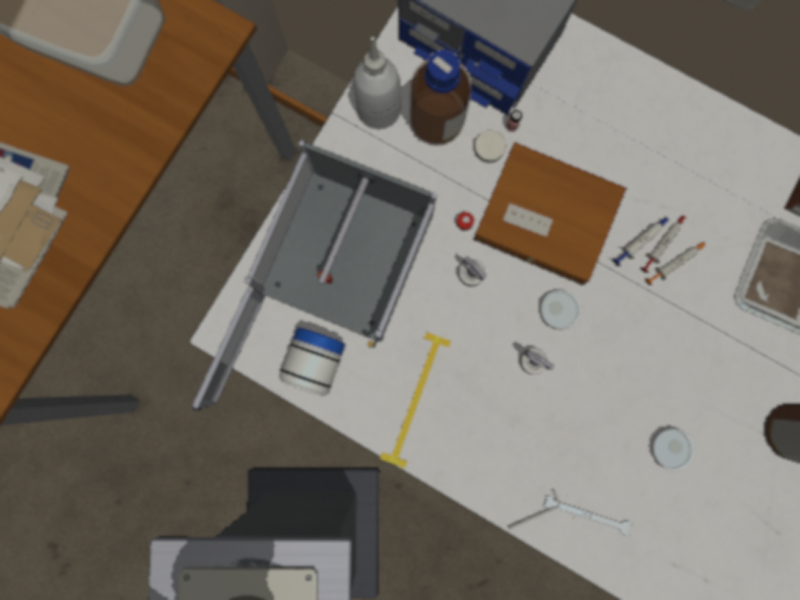

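The scene shows two weights (upscaled scene px (461,375) and (437,475)), the jar (278,318) in the doorway, the yellow line (240,440)-(380,398), and the door open at the left. The top view agrees: weights (470,268) and (533,358), jar (312,358), and line (395,460)-(437,340).

```bash
python3 - <<'E'
from h import *
t=shot('top');s=shot('scene')
def P(n,u,v,z): 
    d=t; print(n,np.round(onz(d,u*.64,v*.64,z),1))
P('line end near',395,460,0);P('line end far',437,340,0)
P('jar lidend',321,328,80);P('jar other',303,388,80)
P('wA disc',470,272,24);P('wB',533,361,24)
P('bailA1',455,257,80);P('bailA2',485,278,80)
P('bailB1',515,346,80);P('bailB2',551,366,80)
P('pegroot',366,180,130);P('pegtip',322,278,130)
P('door hinge',257,290,110);P('door edge',202,403,110)
P('backL',304,146,152);P('backR',434,196,152);P('wall R front',378,338,112)
P('red',465,220,18);P('dish',559,308,17)
a=t['pixels'][:,:,::-1]; cv2.imwrite('pics/tc.png',cv2.resize(a[80:270,115:365],(800,608),interpolation=cv2.INTER_CUBIC)[:600])
b=s['pixels'][:,:,::-1]; cv2.imwrite('pics/sc.png',cv2.resize(b[110:320,105:345],None,fx=2.8,fy=2.8,interpolation=cv2.INTER_CUBIC))
# yellow line by mask, both views
for d in(t,s):
    h=cv2.cvtColor(d['pixels'],cv2.COLOR_RGB2HSV); m=cv2.inRange(h,(22,130,120),(35,255,255))
    ys,xs=np.nonzero(m); pts=np.array([onz(d,x,y,0)[:2] for x,y in zip(xs,ys)])
    r=cv2.minAreaRect(pts.astype(np.float32)); print('line',len(xs),r)
    # red blobs
    m=cv2.inRange(h,(0,150,100),(8,255,255)); n,l,st,ce=cv2.connectedComponentsWithStats(m)
    print([(st[i,4],np.round(ce[i],1)) for i in range(1,n) if st[i,4]>8])
E
```

```text
line end near [ 274.  -230.6    0. ]
line end far [ 468.8 -299.4    0. ]
jar lidend [ 481.8 -115.7   80. ]
jar other [389.6 -89.8  80. ]
wA disc [ 579.3 -352.9   24. ]
wB [ 433.8 -453.5   24. ]
bailA1 [ 594.1 -324.1   80. ]
bailA2 [ 560.9 -370.8   80. ]
bailB1 [ 454.9 -415.8   80. ]
bailB2 [ 424.3 -470.6   80. ]
pegroot [ 703.5 -185.7  130. ]
pegtip [ 552.6 -121.6  130. ]
door hinge [536.9 -21.  110. ]
door edge [367.3  55.6 110. ]
backL [749.2 -93.5 152. ]
backR [ 672.8 -288.1  152. ]
wall R front [ 464.5 -205.2  112. ]
red [ 668.3 -346.    18. ]
dish [ 520.9 -499.5   17. ]
line 360 ((371.4140625, -263.1997985839844), (39.099185943603516, 218.53846740722656), 69.55313110351562)
[(np.int32(43), array([296.5, 141.6]))]
line 529 ((465.91986083984375, -55.16851806640625), (527.4536743164062, 829.2175903320312), 24.141088485717773)
[(np.int32(519), array([111.6,  60.6])), (np.int32(48), array([223.6, 165.8])), (np.int32(24), array([315.7, 218.6])), (np.int32(30), array([451.5, 320.5])), (np.int32(36), array([404.5, 322. ]))]
```

View pics/tc.png

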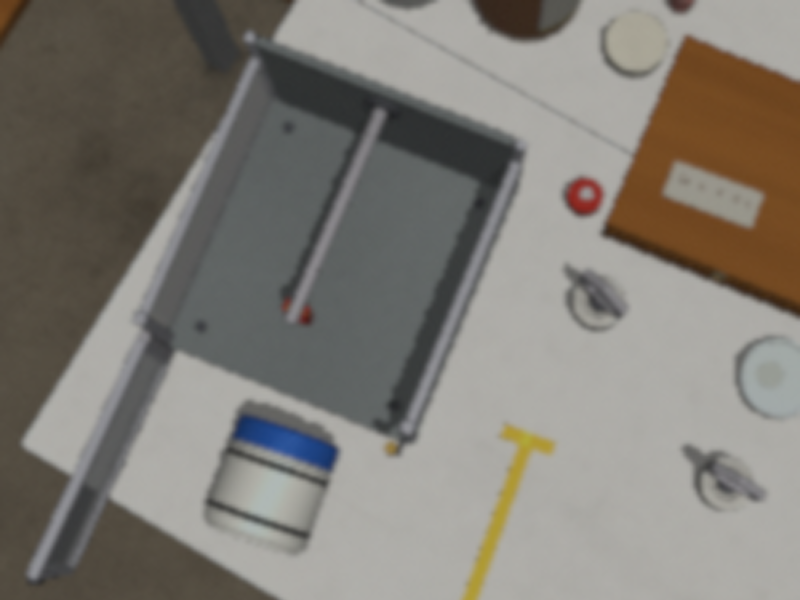

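View pics/sc.png

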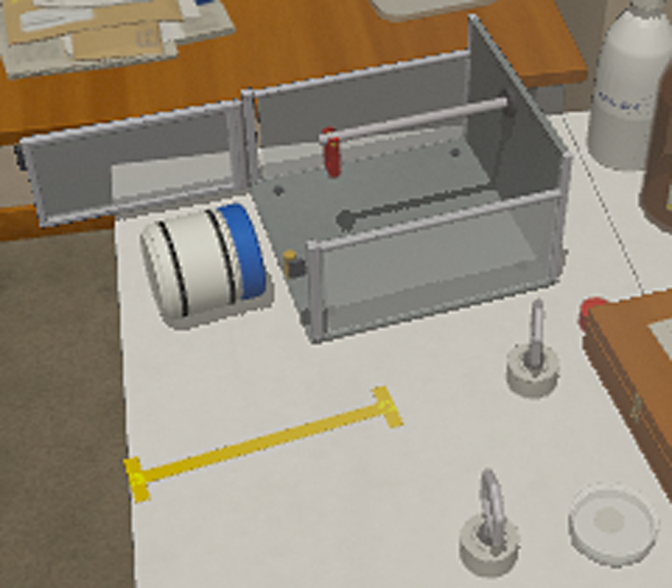

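Close-ups show only two weights, A and B. Peg tip is at top-crop (292,317) and scene-crop (323,138). Peg root is at (380,112) and (505,102). I'll triangulate next.

```bash
cat >> h.py <<'E'
def tri(d1,p1,d2,p2):
    A=np.zeros((3,3));b=np.zeros(3)
    for d,p in((d1,p1),(d2,p2)):
        c,r=ray(d,*p); r=r/np.linalg.norm(r); M=np.eye(3)-np.outer(r,r); A+=M; b+=M@c
    return np.linalg.solve(A,b)
E
python3 - <<'E'
from h import *
t=shot('top');s=shot('scene')
T=lambda u,v:(115+u/3.2-.3,80+v/3.2-.3)
S=lambda u,v:(105+u/2.8-.3,110+v/2.8-.3)
for n,a,b in(('tip',(292,317),(323,138)),('root',(380,112),(505,102)),('hinge',(152,328),(240,101)),('edge',(34,575),(22,143)),('Rfront top',(408,432),(317,243))):
    print(n,np.round(tri(t,T(*a),s,S(*b)),1))
for n,a in(('A',(531,366)),('B',(489,540))): print(n,'disc scene',np.round(onz(s,*S(*a),24),1))
for n,a in(('A',(596,302)),('B',(724,482))): print(n,'disc top',np.round(onz(t,*T(*a),24),1))
for n,a in(('A',(538,303)),('B',(489,472))): print(n,'bail top scene',np.round(onz(s,*S(*a),84),1))
# jar: blue/white mask in top view
h=cv2.cvtColor(t['pixels'],cv2.COLOR_RGB2HSV)
m=cv2.inRange(h,(100,150,60),(125,255,255)); m[:200]=0 
m[:,:170]=0;m[:,230:]=0
ys,xs=np.nonzero(m);pts=np.array([onz(t,x,y,70)[:2] for x,y in zip(xs,ys)],np.float32);print(len(xs),cv2.minAreaRect(pts))
# corners of jar silhouette
for a in((236,425),(334,465),(207,523),(303,553),(286,447),(255,535)):print(np.round(onz(t,*T(*a),42),1))
for a in((193,325),(267,295),(160,318),(225,203),(150,222)):print('s',np.round(onz(s,*S(*a),0),1))
# line ridge
m=cv2.inRange(h,(22,110,110),(35,255,255));ys,xs=np.nonzero(m);pts=np.array([onz(t,x,y,0)[:2] for x,y in zip(xs,ys)]);c=np.mean(pts,0);u,sv,v=np.linalg.svd(pts-c);q=(pts-c)@v[0];print('line',c,np.degrees(np.arctan2(v[0][1],v[0][0])),q.min(),q.max())
E
```

```text
tip [ 550.8 -121.5  130. ]
root [ 706.  -184.4  128.5]
hinge [542.9 -14.5 111.9]
edge [363.8  65.3 107.6]
Rfront top [ 470.9 -208.   116.9]
A disc scene [ 574.6 -360.2   24. ]
B disc scene [ 431.3 -459.8   24. ]
A disc top [ 579.3 -353.3   24. ]
B disc top [ 435.6 -453.1   24. ]
A bail top scene [ 585.3 -351.2   84. ]
B bail top scene [ 439.9 -446.3   84. ]
199 ((464.39068603515625, -111.13236999511719), (74.2718734741211, 16.011449813842773), 71.01309204101562)
[478.2 -69.   42. ]
[ 447.2 -146.1   42. ]
[402.  -48.3  42. ]
[ 379.3 -123.1   42. ]
[ 461.1 -108.4   42. ]
[392.9 -85.7  42. ]
s [ 402.3 -121.3    0. ]
s [ 472.8 -133.7    0. ]
s [385.4 -95.7   0. ]
s [516.6  -9.    0. ]
s [447.6  14.5   0. ]
line [ 367.71652919 -261.1324272 ] 159.70552922537973 -114.3862292741171 105.3996913800362
```

{"name": "step_arm", "arguments": {
  "targets": [
    [[0.23,-0.51,-0.083,0,0,-0.945,0.5],[0.23,-0.51,-0.083,0,0,-0.945,0.5],[0.23,-0.51,-0.083,0,0,-0.945,0.5],[0.23,-0.51,-0.083,0,0,-0.945,0.5],[0.23,-0.51,-0.083,0,0,-0.945,0.5]]
  ]
}}

```text
t: 0.92
ee_pos: [224.9, 473.9, 383.8]
orientation: [0.932, 3.0, 0.0]
ft_force: [0.1, -0.3, 0.5]
width: 44.7
grasp_force: 0.0
```

{"name": "step_arm", "arguments": {
  "targets": [
    [[0.23,-0.51,-0.083,0,0,-0.945,0.5],[0.23,-0.51,-0.083,0,0,-0.945,0.5],[0.23,-0.51,-0.083,0,0,-0.945,0.5],[0.23,-0.51,-0.083,0,0,-0.945,0.5],[0.23,-0.51,-0.083,0,0,-0.945,0.5]]
  ]
}}

```text
t: 1.55
ee_pos: [282.5, 346.4, 363.2]
orientation: [1.412, 2.806, 0.001]
ft_force: [0.5, -0.1, 0.5]
width: 43.9
grasp_force: 0.0
```

{"name": "step_arm", "arguments": {
  "targets": [
    [[0.23,-0.51,-0.083,0,0,-0.945,0.5],[0.23,-0.51,-0.083,0,0,-0.945,0.5],[0.23,-0.51,-0.083,0,0,-0.945,0.5],[0.23,-0.51,-0.083,0,0,-0.945,0.5],[0.23,-0.51,-0.083,0,0,-0.945,0.5]]
  ]
}}

```text
t: 2.17
ee_pos: [340.0, 218.9, 342.5]
orientation: [1.854, 2.536, 0.001]
ft_force: [0.2, -0.3, 0.8]
width: 44.0
grasp_force: 0.0
```

{"name": "step_arm", "arguments": {
  "targets": [
    [[0.23,-0.51,-0.083,0,0,-0.945,0.5],[0.23,-0.51,-0.083,0,0,-0.945,0.5],[0.23,-0.51,-0.083,0,0,-0.945,0.5],[0.23,-0.51,-0.083,0,0,-0.945,0.5],[0.23,-0.51,-0.083,0,0,-0.945,0.5]]
  ]
}}

```text
t: 2.8
ee_pos: [397.6, 91.4, 321.7]
orientation: [2.245, 2.197, 0.001]
ft_force: [-0.1, -0.4, -0.1]
width: 44.0
grasp_force: 0.0
```

{"name": "step_arm", "arguments": {
  "targets": [
    [[0.23,-0.51,-0.083,0,0,-0.945,0.5],[0.23,-0.51,-0.083,0,0,-0.945,0.5],[0.23,-0.51,-0.083,0,0,-0.945,0.5],[0.23,-0.51,-0.083,0,0,-0.945,0.5],[0.23,-0.51,-0.083,0,0,-0.945,0.5]]
  ]
}}

```text
t: 3.42
ee_pos: [455.1, -36.2, 300.9]
orientation: [2.576, 1.799, 0.001]
ft_force: [0.5, 0.1, -0.1]
width: 43.5
grasp_force: 0.0
```

{"name": "step_arm", "arguments": {
  "targets": [
    [[0,0,-0.8,0,0,0,0.5],[0,0,-0.8,0,0,0,0.5],[0,0,-0.06,0,0,0,0.5],[-0.05,-0.135,0,0,0,0,0.5],[-0.05,-0.135,0,0,0,0,0.5]]
  ]
}}

```text
t: 4.05
ee_pos: [450.3, -49.1, 219.4]
orientation: [2.572, 1.801, 0.004]
ft_force: [1.9, 4.6, 3.8]
width: 43.7
grasp_force: 2.3
```

{"name": "step_arm", "arguments": {
  "targets": [
    [[-0.05,-0.135,0,0,0,0,0.5],[-0.05,-0.135,0,0,0,0,0.5],[-0.05,-0.135,0,0,0,0,0.5],[-0.05,-0.135,0,0,0,0,0.5],[-0.05,-0.135,0,0,0,0,0.5]]
  ]
}}

```text
t: 4.68
ee_pos: [436.9, -83.0, 217.9]
orientation: [-2.574, -1.802, 0.0]
ft_force: [0.3, 0.5, 0.1]
width: 44.0
grasp_force: 0.2
```

{"name": "step_arm", "arguments": {
  "targets": [
    [[-0.05,-0.135,0,0,0,0,0.5],[-0.05,-0.135,0,0,0,0,0.5],[-0.05,-0.135,0,0,0,0,0.5],[-0.05,-0.135,0,0,0,0,0.5],[-0.05,-0.135,0,0,0,0,0.5]]
  ]
}}

```text
t: 5.3
ee_pos: [424.5, -116.7, 217.9]
orientation: [-2.574, -1.802, 0.0]
ft_force: [0.7, -0.0, 0.3]
width: 43.6
grasp_force: 0.1
```

{"name": "step_arm", "arguments": {
  "targets": [
    [[-0.05,-0.135,0,0,0,0,0.5],[-0.05,-0.135,0,0,0,0,0.5],[-0.05,-0.135,0,0,0,0,0.5],[0,0,0,0,0,0,0.5],[0,0,0,0,0,0,0.5]]
  ]
}}

```text
t: 5.92
ee_pos: [417.1, -136.5, 217.9]
orientation: [-2.574, -1.801, 0.0]
ft_force: [-0.6, -0.1, 0.2]
width: 43.8
grasp_force: 0.0
```

```bash
python3 - <<'E'
from h import *
t=shot('top');s=shot('scene')
a=t['pixels'][:,:,::-1][120:310,115:365];b=s['pixels'][:,:,::-1][110:310,90:350]
i=np.zeros((600,800,3),np.uint8);a=cv2.resize(a,(400,304));b=cv2.resize(b,(400,308))
a=cv2.resize(t['pixels'][:,:,::-1][130:310,150:300],(400,480));b=cv2.resize(s['pixels'][:,:,::-1][110:310,120:287],(400,480))
cv2.imwrite('pics/p1.png',np.hstack([a,b]))
E
```

```text
(no output)
```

View pics/p1.png

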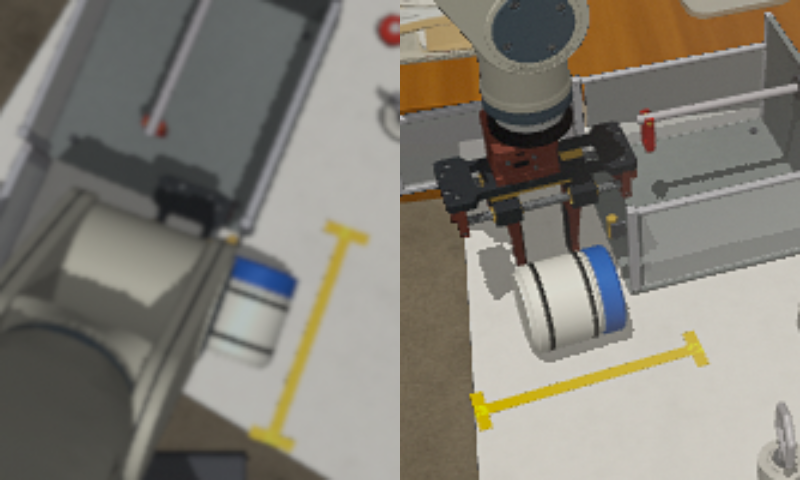

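The picture shows the jar rolling with both fingers behind it. It lies parallel to the line, about 80 mm short.

{"name": "step_arm", "arguments": {
  "targets": [
    [[-0.05,-0.135,0,0,0,0,0.5],[-0.05,-0.135,0,0,0,0,0.5],[-0.05,-0.135,0,0,0,0,0.5],[-0.05,-0.135,0,0,0,0,0.5],[-0.05,-0.135,0,0,0,0,0.5]]
  ]
}}

```text
t: 6.65
ee_pos: [404.5, -170.9, 218.0]
orientation: [2.574, 1.801, 0.0]
ft_force: [0.0, 0.8, 2.0]
width: 43.7
grasp_force: 0.0
```

{"name": "step_arm", "arguments": {
  "targets": [
    [[-0.05,-0.135,0,0,0,0,0.5],[-0.05,-0.135,0,0,0,0,0.5],[-0.05,-0.135,0,0,0,0,0.5],[-0.05,-0.135,0,0,0,0,0.5],[0,0,0,0,0,0,0.5]]
  ]
}}

```text
t: 7.28
ee_pos: [394.5, -197.8, 218.0]
orientation: [2.575, 1.8, 0.0]
ft_force: [-1.2, -1.0, 2.4]
width: 43.8
grasp_force: 0.0
```

```bash
python3 - <<'E'
from h import *
t=shot('top');s=shot('scene')
a=cv2.resize(t['pixels'][:,:,::-1][190:310,220:320],(400,480),interpolation=cv2.INTER_CUBIC);b=cv2.resize(s['pixels'][:,:,::-1][180:300,140:240],(400,480),interpolation=cv2.INTER_CUBIC)
cv2.imwrite('pics/p2.png',np.hstack([a,b]))
print(readout.get_obs()['ee_pos'])
E
```

```text
[ 394.65308951 -197.47625623  217.95321731]
```

View pics/p2.png

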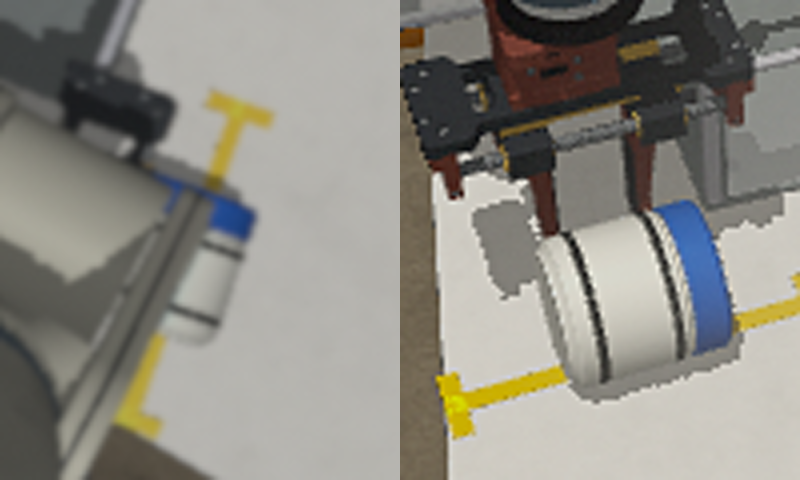

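The jar now covers the line's near edge, about 15 mm short of centred on it. I'll push a bit more, back off and measure.

{"name": "step_arm", "arguments": {
  "targets": [
    [[-0.043,-0.117,0,0,0,0,0.5],[-0.043,-0.117,0,0,0,0,0.5],[0,0,0,0,0,0,0.5],[0.14,0.375,0,0,0,0,0.5],[0.14,0.375,0.3,0,0,0,0.5]]
  ]
}}

```text
t: 8.0
ee_pos: [403.9, -171.0, 232.3]
orientation: [-2.573, -1.799, 0.002]
ft_force: [1.3, 0.2, -0.3]
width: 43.8
grasp_force: 0.0
```

{"name": "step_arm", "arguments": {
  "targets": [
    [[0,0.6,0.9,0,0,0,0.5],[0,0.9,0.9,0,0,0,0.5],[0,0.9,0.2,0,0,0,0.5],[0,0.9,0,0,0,0,0.5],[0,0.5,0,0,0,0,0.5]]
  ]
}}

```text
t: 8.62
ee_pos: [403.8, 19.4, 332.2]
orientation: [-2.572, -1.803, 0.0]
ft_force: [0.5, -0.2, -0.3]
width: 44.1
grasp_force: 0.0
```

```bash
python3 - <<'E'
from h import *
t=shot('top');s=shot('scene')
h=cv2.cvtColor(t['pixels'],cv2.COLOR_RGB2HSV)
m=cv2.inRange(h,(100,150,60),(125,255,255)); m[:180]=0; m[:,:220]=0;m[:,300:]=0
ys,xs=np.nonzero(m);pts=np.array([onz(t,x,y,70)[:2] for x,y in zip(xs,ys)],np.float32);print(len(xs),cv2.minAreaRect(pts) if len(xs) else 0)
a=cv2.resize(t['pixels'][:,:,::-1][190:310,220:320],(400,480),interpolation=cv2.INTER_CUBIC);b=cv2.resize(s['pixels'][:,:,::-1][180:300,140:240],(400,480),interpolation=cv2.INTER_CUBIC)
cv2.imwrite('pics/p3.png',np.hstack([a,b]))
E
```

```text
204 ((404.3945007324219, -281.1749572753906), (74.03472137451172, 16.240793228149414), 70.32625579833984)
```

View pics/p3.png

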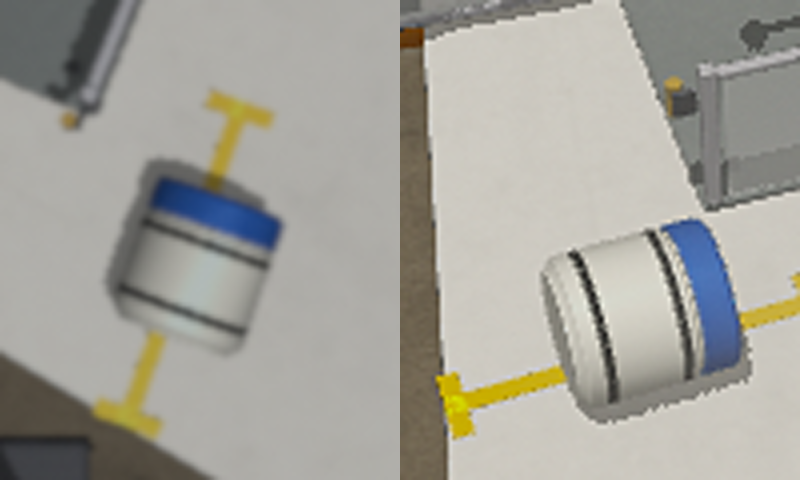

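The jar lies on the line, between the ticks. Checking the offset numerically.

```bash
python3 - <<'E'
from h import *
t=shot('top');s=shot('scene')
T=lambda u,v:(220+u/4-.4,190+v/4-.4)
c=np.array([371.5,-263]);u=np.array([.938,-.347]);n=np.array([-.347,-.938])
for a in((218,210),(178,318)):
    p=onz(t,*T(*a),42)[:2]; print(p,(p-c)@u,(p-c)@n)
for a in((240,112),(127,418),(215,185),(153,335)):
    p=onz(t,*T(*a),0)[:2]; print('line',p,(p-c)@u,(p-c)@n)
# silhouette: non-table darker/saturation edges along rows perpendicular
g=cv2.cvtColor(t['pixels'],cv2.COLOR_RGB2HSV)
# blue edges at z=42: extents along n
m=cv2.inRange(g,(100,120,40),(125,255,255)); m[:180]=0; m[:,:220]=0;m[:,300:]=0
ys,xs=np.nonzero(m);q=np.array([(onz(t,x,y,42)[:2]-c)@n for x,y in zip(xs,ys)]);print('blue n',q.min(),q.max())
S=lambda u,v:(140+u/4-.4,180+v/4-.4)
# scene: line visible at both sides, and face of plain end; blue n-extents
print(proj(s,(*c,0)))
cam=-np.array(t['extrinsics'])[:3,:3].T@np.array(t['extrinsics'])[:3,3]; print('cam n',(cam[:2]-c)@n)
E
```

```text
[ 405.32924782 -283.21878406] 38.74775252728137 7.2264704511435465
[ 339.29346006 -258.46816316] -31.78228185191662 6.924806400093333
line [ 468.7663124  -299.18908904] 103.7934149301501 0.19395512073709398
line [ 274.71135877 -226.87196299] -103.32417431131779 -0.3024402089838887
line [ 421.68255451 -282.90322598] 53.97765554741155 1.2558795524078619
line [ 326.4839724  -243.20387488] -49.09428930649159 -2.9482037899877387
blue n -32.276199952807545 45.33307460925817
[198.54856323 267.35216717]
cam n -29.351025369857993
```

```bash
python3 - <<'E'
from h import *
from scipy.optimize import brentq
t=shot('top');s=shot('scene')
S=lambda u,v:(140+u/4-.4,180+v/4-.4); T=lambda u,v:(220+u/4-.4,190+v/4-.4)
c=np.array([371.5,-263,42]);u=np.array([.938,-.347,0]);n=np.array([-.347,-.938,0])
def sd(d,p,n0):
    o,r=ray(d,*p); k=np.cross(r,u); k/=np.linalg.norm(k); return k@(c+n*n0-o)
for nm,d,pts in(('s',s,[S(172,252),S(212,402),S(250,232),S(288,378)]),('t',t,[T(148,218),T(268,267),T(122,287),T(245,331)])):
    for i in(0,2):
        f=lambda x:sd(d,pts[i],x)+sd(d,pts[i+1],x)
        x=brentq(f,-60,60);print(nm,x,sd(d,pts[i],x),sd(d,pts[i+1],x))
E
```

```text
s 8.89366271218774 41.48949082250863 -41.48949082250857
s 8.730977497102366 40.78437172281997 -40.78437172281991
t 8.195921427524986 39.93303672692198 -39.93303672692197
t 8.086805183599253 40.07758777636623 -40.077587776366116
```

The jar is about 8 mm past the line, so I'll nudge it back from the far side.

{"name": "step_arm", "arguments": {
  "targets": [
    [[-0.15,-0.9,0,0,0,0,0.5],[-0.15,-0.9,0,0,0,0,0.5],[-0.15,-0.9,0,0,0,0,0.5],[-0.15,-0.9,0,0,0,0,0.5],[-0.15,-0.9,0,0,0,0,0.5]]
  ]
}}

```text
t: 9.55
ee_pos: [365.8, -209.8, 332.1]
orientation: [-2.575, -1.799, 0.0]
ft_force: [0.4, 0.3, 0.0]
width: 43.6
grasp_force: 0.0
```

{"name": "step_arm", "arguments": {
  "targets": [
    [[-0.15,-0.9,0,0,0,0,0.5],[-0.15,-0.9,0,0,0,0,0.5],[-0.15,-0.84,0,0,0,0,0.5],[0,0,-0.9,0,0,0,0.5],[0,0,-0.9,0,0,0,0.5]]
  ]
}}

```text
t: 10.18
ee_pos: [343.3, -341.1, 241.3]
orientation: [2.575, 1.796, 0.0]
ft_force: [0.1, -0.8, -0.2]
width: 44.0
grasp_force: 0.0
```

{"name": "step_arm", "arguments": {
  "targets": [
    [[0,0,-0.45,0,0,0,0.5],[0.03,0.08,0,0,0,0,0.5],[0.03,0.08,0,0,0,0,0.5],[0.03,0.08,0,0,0,0,0.5],[0.03,0.08,0,0,0,0,0.5]]
  ]
}}

```text
t: 10.8
ee_pos: [350.7, -323.2, 220.6]
orientation: [2.572, 1.801, 0.001]
ft_force: [-0.0, -0.4, -0.2]
width: 44.0
grasp_force: 0.0
```

{"name": "step_arm", "arguments": {
  "targets": [
    [[0.03,0.08,0,0,0,0,0.5],[0.02,0.05,0,0,0,0,0.5],[0,0,0,0,0,0,0.5],[0,0,0,0,0,0,0.5],[0,0,0,0,0,0,0.5]]
  ]
}}

```text
t: 11.42
ee_pos: [352.8, -316.8, 219.6]
orientation: [-2.574, -1.801, 0.0]
ft_force: [0.0, -0.5, 0.2]
width: 43.9
grasp_force: 0.0
```

```bash
cat >> h.py <<'E'
c0=np.array([371.5,-263]);n0=np.array([-.347,-.938])
def chk():
    s=shot('scene')
    g=cv2.cvtColor(s['pixels'],cv2.COLOR_RGB2HSV);m=cv2.inRange(g,(100,120,40),(125,255,255));m[:220]=0;m[:,:280//2]=0;m[300:]=0;m[:,260:]=0
    n,l,st,ce=cv2.connectedComponentsWithStats(m);i=1+np.argmax(st[1:,4]);print('blue',st[i],ce[i])
    p=readout.get_obs()['ee_pos'];print(p,(p[:2]-c0)@n0)
    return s
E
python3 - <<'E'
from h import *
s=chk()
cv2.imwrite('pics/p4.png',cv2.resize(s['pixels'][:,:,::-1][180:300,140:260],(480,480),interpolation=cv2.INTER_CUBIC))
E
```

```text
blue [212 249   2   3   5] [212.4 250.2]
[ 352.81259585 -316.85935883  219.53910671] 57.004607822636316
```

View pics/p4.png

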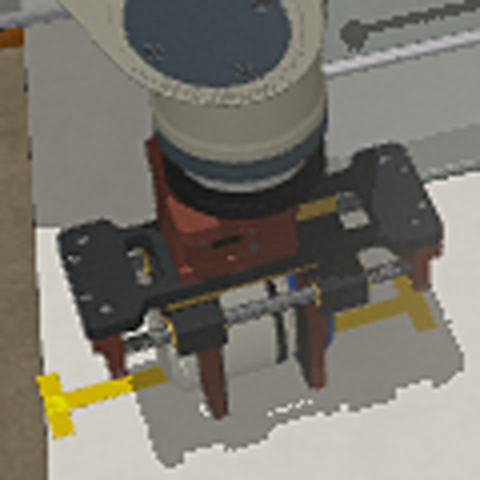

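The gripper stands beyond the jar with its fingers close to its far side. Pushing the last 5 mm slowly, then backing off to measure.

{"name": "step_arm", "arguments": {
  "targets": [
    [[0.01,0.025,0,0,0,0,0.5],[0.01,0.025,0,0,0,0,0.5],[0.01,0.025,0,0,0,0,0.5],[0,0.01,0,0,0,0,0.5],[0,0,0,0,0,0,0.5]]
  ]
}}

```text
t: 12.1
ee_pos: [354.3, -312.5, 219.6]
orientation: [-2.574, -1.802, 0.0]
ft_force: [-0.4, -0.4, -0.2]
width: 43.7
grasp_force: 0.0
```

{"name": "step_arm", "arguments": {
  "targets": [
    [[-0.1,-0.27,0,0,0,0,0.5],[-0.14,-0.375,0,0,0,0,0.5],[0,-0.3,0.8,0,0,0,0.5],[0.3,-0.7,0.8,0,0,0,0.5],[0.3,-0.7,0.8,0,0,0,0.5]]
  ]
}}

```text
t: 12.72
ee_pos: [372.0, -431.5, 341.2]
orientation: [2.574, 1.801, -0.0]
ft_force: [0.1, -0.1, -0.7]
width: 44.1
grasp_force: 0.0
```

{"name": "step_arm", "arguments": {
  "targets": [
    [[0.6,-0.8,0,0,0,0,0.5],[0.6,-0.8,0,0,0,0,0.5],[0.6,-0.6,0,0,0,0,0.5],[0.6,-0.6,0,0,0,0,0.5],[0,0,0,0,0,0,0.5]]
  ]
}}

```text
t: 13.35
ee_pos: [492.9, -572.0, 339.0]
orientation: [2.573, 1.8, 0.0]
ft_force: [0.3, 0.3, -0.3]
width: 43.6
grasp_force: 0.0
```

```bash
python3 - <<'E'
from h import *
t=shot('top')
p=readout.get_obs()['ee_pos'];print(p)
s=chk()
a=cv2.resize(t['pixels'][:,:,::-1][190:310,220:320],(400,480),interpolation=cv2.INTER_CUBIC);b=cv2.resize(s['pixels'][:,:,::-1][180:300,140:240],(400,480),interpolation=cv2.INTER_CUBIC)
cv2.imwrite('pics/p5.png',np.hstack([a,b]))
E
```

```text
[ 491.96280244 -570.79220188  338.69630207]
blue [205 231  18  35 294] [214.94557823 246.98639456]
[ 491.49118795 -570.04905683  338.71380303] 246.37507308530945
```

View pics/p5.png

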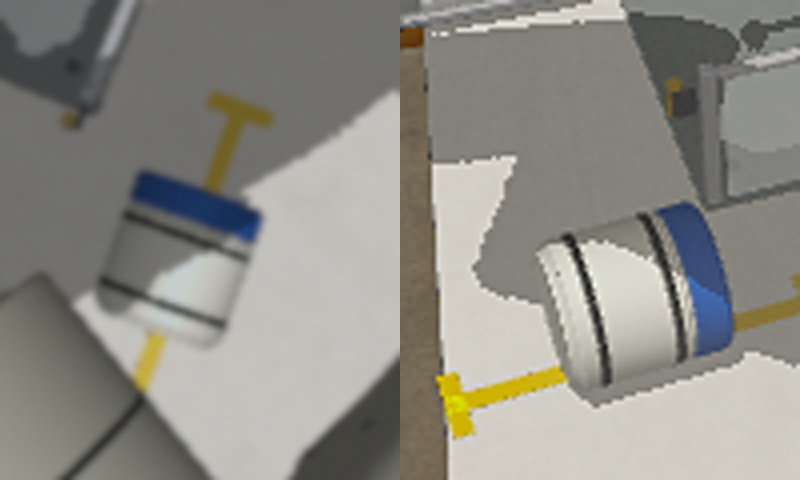

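```bash
python3 - <<'E'
from h import *
from scipy.optimize import brentq
t=shot('top');s=shot('scene')
S=lambda u,v:(140+u/4-.4,180+v/4-.4); T=lambda u,v:(220+u/4-.4,190+v/4-.4)
c=np.array([371.5,-263,42]);u=np.array([.938,-.347,0]);n=np.array([-.347,-.938,0])
def sd(d,p,n0):
    o,r=ray(d,*p); k=np.cross(r,u); k/=np.linalg.norm(k); return k@(c+n*n0-o)
for nm,d,pts in(('s',s,[S(168,236),S(207,384),S(243,213),S(283,358)]),('t',t,[T(126,213),T(248,259),T(101,280),T(224,325)])):
    for i in(0,2):
        f=lambda x:sd(d,pts[i],x)+sd(d,pts[i+1],x)
        x=brentq(f,-60,60);print(nm,x,sd(d,pts[i],x),sd(d,pts[i+1],x))
h=cv2.cvtColor(s['pixels'],cv2.COLOR_RGB2HSV)
m=cv2.inRange(h,(20,100,80),(36,255,255));m[:220]=0;ys,xs=np.nonzero(m)
k=(xs<270);P=np.array([onz(s,x,y,0) for x,y in zip(xs[k],ys[k])]); q=(P-c)@u; v=(P-c)@n
print('scene line', q.min(),q.max(),[ (round(float(np.mean(v[abs(q-z)<12])),1),int((abs(q-z)<12).sum())) for z in(-105,-85,-65,65,85,105)])
E
```

```text
s -3.3181901850692554 41.27407353955539 -41.274073539555445
s -5.615137235067074 41.09784661025964 -41.09784661025964
t -5.3418430306967295 40.249247414557495 -40.2492474145575
t -5.390555149787367 40.23668526947516 -40.236685269475146
scene line -108.46625896232077 111.76176055516005 [(1.5, 101), (1.2, 51), (0.7, 47), (0.7, 31), (0.4, 39), (0.6, 83)]
```

The jar now sits about 5 mm short. One more slow nudge from the near side should finish it.

{"name": "step_arm", "arguments": {
  "targets": [
    [[-0.18,0.775,0,0,0,0,0.5],[-0.18,0.775,0,0,0,0,0.5],[-0.18,0.775,0,0,0,0,0.5],[-0.18,0.775,0,0,0,0,0.5],[-0.18,0.775,0,0,0,0,0.5]]
  ]
}}

```text
t: 14.18
ee_pos: [446.0, -374.3, 340.1]
orientation: [2.574, 1.801, 0.0]
ft_force: [0.3, -0.3, -0.4]
width: 43.8
grasp_force: 0.0
```

{"name": "step_arm", "arguments": {
  "targets": [
    [[-0.18,0.775,0,0,0,0,0.5],[-0.18,0.775,0,0,0,0,0.5],[-0.18,0.775,0,0,0,0,0.5],[-0.18,0.775,0,0,0,0,0.5],[-0.18,0.775,0,0,0,0,0.5]]
  ]
}}

```text
t: 14.8
ee_pos: [400.9, -180.8, 340.0]
orientation: [2.574, 1.801, 0.0]
ft_force: [0.6, 0.1, 0.2]
width: 44.0
grasp_force: 0.0
```

{"name": "step_arm", "arguments": {
  "targets": [
    [[0,0,-0.9,0,0,0,0.5],[0,0,-0.9,0,0,0,0.5],[0,0,-0.54,0,0,0,0.5],[0,0,0,0,0,0,0.5],[0,0,0,0,0,0,0.5]]
  ]
}}

```text
t: 15.42
ee_pos: [402.3, -182.4, 223.6]
orientation: [2.573, 1.801, 0.001]
ft_force: [1.1, -0.8, -0.4]
width: 44.0
grasp_force: 0.0
```

{"name": "step_arm", "arguments": {
  "targets": [
    [[-0.028,-0.076,0,0,0,0,0.5],[-0.028,-0.076,0,0,0,0,0.5],[-0.028,-0.076,0,0,0,0,0.5],[-0.028,-0.076,0,0,0,0,0.5],[-0.028,-0.076,0,0,0,0,0.5]]
  ]
}}

```text
t: 16.05
ee_pos: [395.2, -201.6, 222.6]
orientation: [-2.574, -1.801, 0.0]
ft_force: [-0.0, 0.4, 0.4]
width: 43.9
grasp_force: 0.0
```

{"name": "step_arm", "arguments": {
  "targets": [
    [[-0.013,-0.033,0,0,0,0,0.5],[-0.013,-0.033,0,0,0,0,0.5],[-0.013,-0.033,0,0,0,0,0.5],[-0.013,-0.033,0,0,0,0,0.5],[-0.013,-0.033,0,0,0,0,0.5]]
  ]
}}

```text
t: 16.68
ee_pos: [392.1, -209.6, 222.6]
orientation: [2.574, 1.802, 0.0]
ft_force: [-0.2, 0.9, -0.1]
width: 44.1
grasp_force: 0.0
```

{"name": "step_arm", "arguments": {
  "targets": [
    [[0,0,0,0,0,0,0.5],[0.04,0.1,0,0,0,0,0.5],[0.1,0.3,0,0,0,0,0.5],[0.1,0.3,0.6,0,0,0,0.5],[0,0.5,0.9,0,0,0,0.5]]
  ]
}}

```text
t: 17.3
ee_pos: [404.3, -148.3, 297.6]
orientation: [-2.572, -1.8, 0.002]
ft_force: [0.0, -0.7, -0.0]
width: 44.0
grasp_force: 0.0
```

{"name": "step_arm", "arguments": {
  "targets": [
    [[0,0.6,0.9,0,0,0,0.5],[0,0.9,0,0,0,0,0.5],[0,0.9,0,0,0,0,0.5],[0,0.9,0,0,0,0,0.5],[0,0,0,0,0,0,0.5]]
  ]
}}

```text
t: 17.92
ee_pos: [403.6, 18.4, 342.7]
orientation: [-2.569, -1.808, -0.0]
ft_force: [0.2, -0.7, 0.5]
width: 44.1
grasp_force: 0.0
```

```bash
python3 - <<'E'
from h import *
t=shot('top');s=shot('scene')
a=cv2.resize(t['pixels'][:,:,::-1][190:310,220:320],(400,480),interpolation=cv2.INTER_CUBIC);b=cv2.resize(s['pixels'][:,:,::-1][180:300,140:240],(400,480),interpolation=cv2.INTER_CUBIC)
cv2.imwrite('pics/p6.png',np.hstack([a,b]))
E
```

```text
(no output)
```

View pics/p6.png

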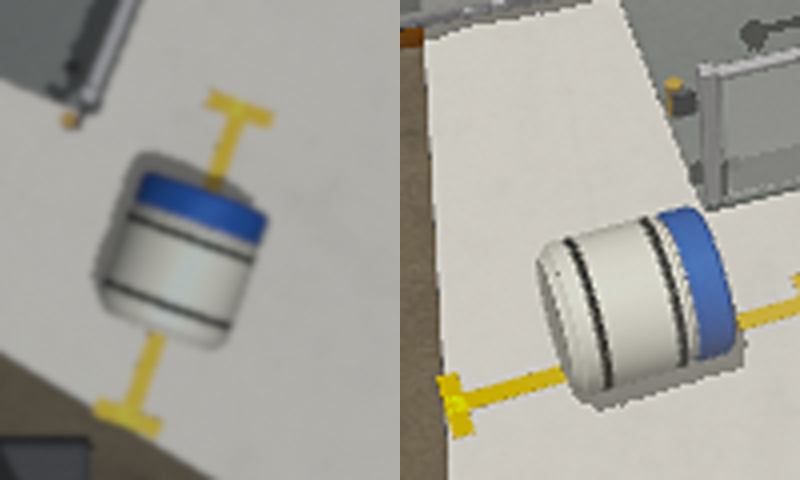

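The jar now sits on the line within about 2 mm. Next, a close-up of the weights from both cameras.

```bash
python3 - <<'E'
from h import *
t=shot('top');s=shot('scene')
P=[]
for A in((579,-352),(437,-450)):
    row=[]
    for d in(t,s):
        u,v=np.round(proj(d,(*A,50))).astype(int); print(u-25,v-18)
        row.append(cv2.resize(d['pixels'][v-18:v+19,u-25:u+25,::-1],(400,296),interpolation=cv2.INTER_CUBIC))
    P.append(np.hstack(row))
cv2.imwrite('pics/w.png',np.vstack(P))
E
```

```text
276 155
269 212
317 211
254 272
```

View pics/w.png

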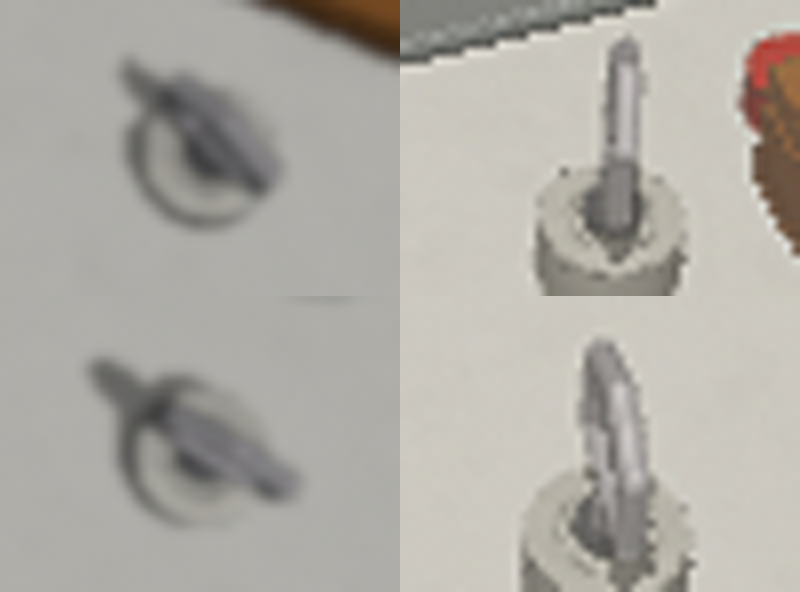

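```bash
python3 - <<'E'
from h import *
t=shot('top');s=shot('scene')
f=lambda o,a:(o[0]+a[0]/8-.45,o[1]+a[1]/8-.45)
for n,to,so,dt,ds,b1,b2 in(('A',(276,155),(269,212),(202,157),(211,213),(178,85),(272,180)),('B',(317,211),(254,272),(197,159),(207,234),(165,104),(290,190))):
    e1=onz(t,*f(to,b1),76);e2=onz(t,*f(to,b2),76);m=(e1+e2)/2;d=e1-e2
    print(n,'disc top',onz(t,*f(to,dt),24)[:2],'scene',onz(s,*f(so,ds),24)[:2],'bail',m[:2],np.linalg.norm(d),np.degrees(np.arctan2(d[1],d[0])))
E
```

```text
A disc top [ 579.07922203 -352.92626753] scene [ 580.54259664 -356.15032283] bail [ 578.42169791 -354.94805676] 41.05765213030164 44.08936997478412
B disc top [ 435.32000729 -453.65548736] scene [ 434.38141807 -456.83503569] bail [ 437.16953703 -453.25424843] 45.21699299713742 55.27429452150535
```

A is at about (579,-354.5) with its bail along 44°. B is at about (435.5,-455) with its bail along 55°. Moving above A.

{"name": "step_arm", "arguments": {
  "targets": [
    [[0.176,-0.373,0,0,0,0.796,1],[0.176,-0.373,0,0,0,0.796,1],[0.176,-0.373,0,0,0,0.796,1],[0.176,-0.373,0,0,0,0.796,1],[0.176,-0.373,0,0,0,0.796,1]]
  ]
}}

```text
t: 18.85
ee_pos: [448.2, -79.4, 342.5]
orientation: [-2.3, -2.14, 0.0]
ft_force: [0.7, -0.3, 0.4]
width: 86.6
grasp_force: 0.0
```

{"name": "step_arm", "arguments": {
  "targets": [
    [[0.176,-0.373,0,0,0,0.796,1],[0.176,-0.373,0,0,0,0.796,1],[0.176,-0.373,0,0,0,0.796,1],[0.176,-0.373,0,0,0,0.796,1],[0.176,-0.373,0,0,0,0.796,1]]
  ]
}}

```text
t: 19.48
ee_pos: [492.0, -172.8, 342.4]
orientation: [-1.981, -2.438, 0.0]
ft_force: [-0.2, -0.1, -0.2]
width: 88.1
grasp_force: 0.0
```

{"name": "step_arm", "arguments": {
  "targets": [
    [[0.176,-0.373,0,0,0,0.796,1],[0.176,-0.373,0,0,0,0.796,1],[0.176,-0.373,0,0,0,0.796,1],[0.176,-0.373,0,0,0,0.796,1],[0.176,-0.373,0,0,0,0.796,1]]
  ]
}}

```text
t: 20.1
ee_pos: [535.7, -266.1, 342.3]
orientation: [-1.624, -2.689, 0.0]
ft_force: [0.4, 1.0, -0.3]
width: 87.8
grasp_force: 0.0
```

{"name": "step_arm", "arguments": {
  "targets": [
    [[0.176,-0.373,0,0,0,0.796,1],[0.176,-0.373,0,0,0,0.796,1],[0.176,-0.373,0,0,0,0.796,1],[0.176,-0.373,0,0,0,0.796,1],[0.176,-0.373,0,0,0,0.796,1]]
  ]
}}

```text
t: 20.72
ee_pos: [579.5, -359.4, 342.2]
orientation: [-1.236, -2.887, -0.0]
ft_force: [-0.4, -0.6, -0.1]
width: 88.0
grasp_force: 0.0
```

```bash
python3 - <<'E'
from h import *
s=shot('scene','chkA.png');o=readout.get_obs();r=o['orientation'];print(o['t'],o['ee_pos'],2*np.degrees(np.arctan2(r[1],r[0]))-90,o['width'])
u,v=269,212;a=s['pixels'].astype(int)[230:250,285:305]  # disc A region
g=cv2.cvtColor(s['pixels'],cv2.COLOR_RGB2GRAY)
# compare with w.png scene crop for displacement
ref=cv2.imread('pics/w.png')
for i,(uu,vv) in enumerate(((269,212),(254,272))):
    R=cv2.resize(cv2.cvtColor(ref[i*296:(i+1)*296,400:],cv2.COLOR_BGR2GRAY),(50,37),interpolation=cv2.INTER_AREA)[4:33,12:40]
    m=cv2.matchTemplate(g[vv-20:vv+57,uu-20:uu+70],R,cv2.TM_CCOEFF_NORMED);_,k,_,l=cv2.minMaxLoc(m);print(k,l[0]-32,l[1]-24)
E
```

```text
20.775 [ 580.27344558 -361.36116843  342.43604843] 43.7336017529864 87.61055452121785
0.5378009676933289 0 0
0.9956945180892944 0 0
```

{"name": "step_arm", "arguments": {
  "targets": [
    [[-0.02,0.14,-0.6,0,0,0,1],[0,0,-0.6,0,0,0,1],[0,0,-0.6,0,0,0,1],[0,0,-0.58,0,0,0,1],[0,0,0,0,0,0,1]]
  ]
}}

```text
t: 21.4
ee_pos: [577.5, -350.5, 221.1]
orientation: [-1.237, -2.882, -0.001]
ft_force: [0.2, -0.2, 0.3]
width: 87.4
grasp_force: 0.0
```

{"name": "step_arm", "arguments": {
  "targets": [
    [[0,0,0,0,0,0,0.5],[0,0,0,0,0,0,0.4],[0,0,0,0,0,0,0.3],[0,0,0,0,0,0,0.3],[0,0,0,0,0,0,0.3]]
  ]
}}

```text
t: 22.02
ee_pos: [579.1, -350.8, 224.1]
orientation: [1.236, 2.888, -0.001]
ft_force: [-1.2, -2.2, 2.6]
width: 46.1
grasp_force: 29.8
```

A is gripped (46 mm width, 30 N). Lifting it and moving to the front of the peg.

{"name": "step_arm", "arguments": {
  "targets": [
    [[0,0,0.6,0,0,0,0.3],[0,0,0.8,0,0,0,0.3],[0,0,0.8,0,0,0,0.3],[0,0,0.8,0,0,0,0.3],[0,0,0,0,0,0,0.3]]
  ]
}}

```text
t: 22.65
ee_pos: [579.9, -350.8, 376.8]
orientation: [1.234, 2.883, -0.001]
ft_force: [-0.2, -0.2, -3.5]
width: 46.2
grasp_force: 29.6
```

{"name": "step_arm", "arguments": {
  "targets": [
    [[-0.168,0.5,0,0,0,0.615,0.3],[-0.168,0.5,0,0,0,0.615,0.3],[-0.168,0.5,0,0,0,0.615,0.3],[-0.168,0.5,0,0,0,0.615,0.3],[-0.168,0.5,0,0,0,0.615,0.3]]
  ]
}}

```text
t: 23.28
ee_pos: [536.1, -224.4, 371.3]
orientation: [-0.916, -3.001, -0.001]
ft_force: [-0.4, -0.8, -3.0]
width: 46.1
grasp_force: 29.6
```

{"name": "step_arm", "arguments": {
  "targets": [
    [[-0.168,0.5,0,0,0,0.615,0.3],[-0.168,0.5,0,0,0,0.615,0.3],[-0.168,0.5,0,0,0,0.615,0.3],[-0.168,0.5,0,0,0,0.615,0.3],[-0.168,0.5,0,0,0,0.615,0.3]]
  ]
}}

```text
t: 23.9
ee_pos: [494.2, -99.2, 372.6]
orientation: [-0.589, -3.084, -0.0]
ft_force: [1.6, 1.6, -2.6]
width: 46.1
grasp_force: 29.6
```

{"name": "step_arm", "arguments": {
  "targets": [
    [[0,0,0,0,0,0,0.3],[0,0,0,0,0,0,0.3],[0,0,0,0,0,0,0.3],[0,0,0,0,0,0,0.3],[0,0,0,0,0,0,0.3]]
  ]
}}

```text
t: 24.52
ee_pos: [495.2, -100.9, 373.6]
orientation: [0.593, 3.085, -0.0]
ft_force: [-0.3, -1.1, -2.6]
width: 46.1
grasp_force: 29.7
```

```bash
python3 - <<'E'
from h import *
o=readout.get_obs();r=o['orientation'];print(o['t'],o['ee_pos'],(2*np.degrees(np.arctan2(r[1],r[0]))-90)%180,o['width'])
E
```

```text
24.525 [ 495.16913312 -100.92580284  373.56673411] 68.22445093507324 46.073272997643706
```

{"name": "step_arm", "arguments": {
  "targets": [
    [[0,0,-0.5,0,0,0,0.3],[0,0,-0.6,0,0,0,0.3],[0,0,-0.4,0,0,0,0.3],[0,0,-0.2,0,0,0,0.3],[0,0,0,0,0,0,0.3]]
  ]
}}

```text
t: 25.15
ee_pos: [495.1, -100.6, 288.3]
orientation: [-0.592, -3.084, -0.0]
ft_force: [-0.2, 0.6, -2.2]
width: 46.2
grasp_force: 29.7
```

```bash
python3 - <<'E'
from h import *
t=shot('top');s=shot('scene')
a=t['pixels'][:,:,::-1][90:240,160:285];b=s['pixels'][:,:,::-1][120:270,165:290]
cv2.imwrite('pics/p7.png',np.hstack([cv2.resize(a,(400,480),interpolation=cv2.INTER_CUBIC),cv2.resize(b,(400,480),interpolation=cv2.INTER_CUBIC)]))
print(readout.get_obs()['ee_pos'])
E
```

```text
[ 495.48548893 -100.66990419  289.21464319]
```

View pics/p7.png

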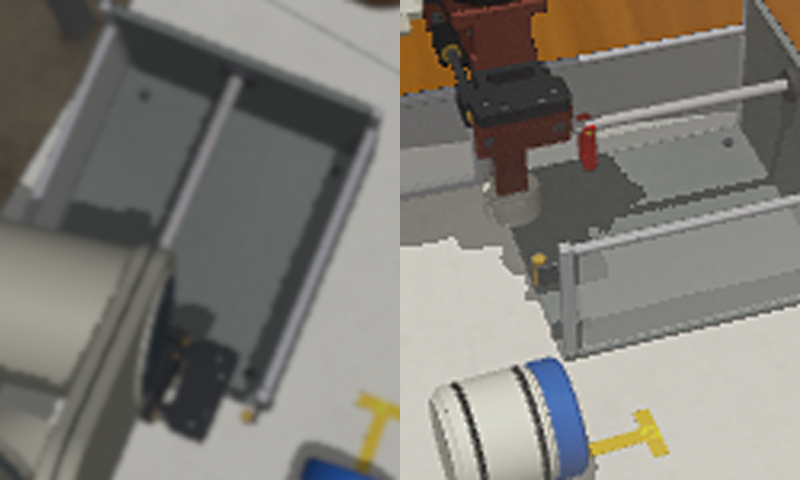

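The weight hangs in front of the peg, clear of the jar, and the peg runs from crop (237,82) to (170,240). Checking the lateral alignment.

```bash
python3 - <<'E'
from h import *
t=shot('top');s=shot('scene');o=readout.get_obs()['ee_pos'][:2]
T=lambda u,v:(160+u/3.2-.35,90+v/3.2-.35);S=lambda u,v:(165+u/3.2-.35,120+v/3.2-.35)
P=[onz(t,*T(*a),130) for a in((237,82),(203,161),(170,240))]
P+= [onz(s,*S(*a),130) for a in((189,126),(285,106),(383,86))]
d=np.array([np.cos(np.radians(-21.7)),np.sin(np.radians(-21.7))]);l=np.array([-d[1],d[0]])
for p in P: print(np.round(p,1),'along',(p[:2]-o)@d,'lat',(p[:2]-o)@l)
E
```

```text
[ 703.3 -184.5  130. ] along 224.09740496422177 lat -1.0747647923394652
[ 643.2 -160.   130. ] along 159.21998919886934 lat -0.5641921419693645
[ 584.  -136.7  130. ] along 95.57807318007539 lat -0.7401371812527131
[ 557.7 -127.4  130. ] along 67.66232133870261 lat -1.8474144960947854
[ 628.5 -155.8  130. ] along 143.98546932971186 lat -2.046965494085846
[ 703.  -186.2  130. ] along 224.4182472865699 lat -2.7489378620860236
```

{"name": "step_arm", "arguments": {
  "targets": [
    [[0.178,-0.094,0,0,0,0,0.3],[0.184,-0.073,0,0,0,0,0.3],[0.184,-0.073,0,0,0,0,0.3],[0.184,-0.073,0,0,0,0,0.3],[0.184,-0.073,0,0,0,0,0.3]]
  ]
}}

```text
t: 25.98
ee_pos: [541.5, -120.1, 288.5]
orientation: [-0.592, -3.085, 0.0]
ft_force: [0.5, 0.3, -2.8]
width: 46.1
grasp_force: 29.7
```

{"name": "step_arm", "arguments": {
  "targets": [
    [[0.184,-0.073,0,0,0,0,0.3],[0.184,-0.073,0,0,0,0,0.3],[0.184,-0.073,0,0,0,0,0.3],[0.184,-0.073,0,0,0,0,0.3],[0.184,-0.073,0,0,0,0,0.3]]
  ]
}}

```text
t: 26.6
ee_pos: [587.4, -138.4, 288.6]
orientation: [0.592, 3.085, -0.0]
ft_force: [-0.1, 0.9, -2.0]
width: 46.2
grasp_force: 29.7
```

```bash
python3 - <<'E'
from h import *
t=shot('top');s=shot('scene')
b=s['pixels'][:,:,::-1][120:240,185:310]
cv2.imwrite('pics/p8.png',cv2.resize(b,(600,576),interpolation=cv2.INTER_CUBIC))
print(readout.get_obs()['ee_pos'])
E
```

```text
[ 587.87674575 -138.51472417  288.76568216]
```

View pics/p8.png

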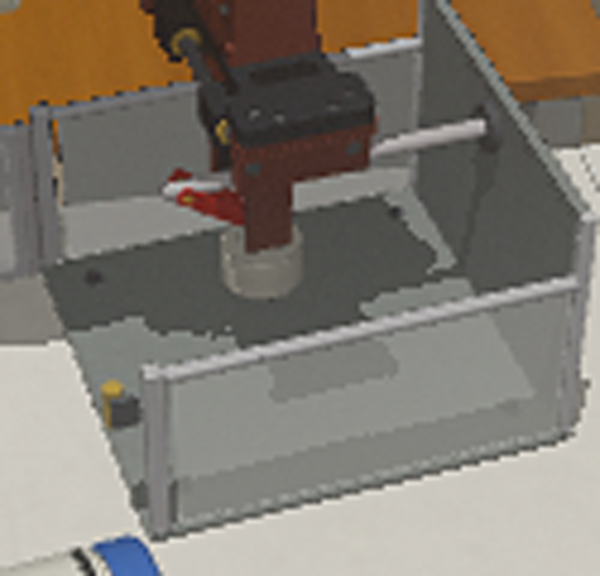

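The flap swings inward and the peg passes through the bail. Pushing on to the back.

{"name": "step_arm", "arguments": {
  "targets": [
    [[0.184,-0.073,0,0,0,0,0.3],[0.184,-0.073,0,0,0,0,0.3],[0.184,-0.073,0,0,0,0,0.3],[0.184,-0.073,0,0,0,0,0.3],[0.184,-0.073,0,0,0,0,0.3]]
  ]
}}

```text
t: 27.32
ee_pos: [633.5, -156.6, 288.6]
orientation: [-0.592, -3.085, 0.0]
ft_force: [0.8, -0.9, -2.4]
width: 46.1
grasp_force: 29.6
```

{"name": "step_arm", "arguments": {
  "targets": [
    [[0.184,-0.073,0,0,0,0,0.3],[0.184,-0.073,0,0,0,0,0.3],[0.184,-0.073,0,0,0,0,0.3],[0.184,-0.073,0,0,0,0,0.3],[0.13,-0.052,0,0,0,0,0.3]]
  ]
}}

```text
t: 27.95
ee_pos: [676.7, -173.8, 288.6]
orientation: [0.592, 3.085, -0.0]
ft_force: [-0.5, 0.1, -2.4]
width: 46.0
grasp_force: 29.6
```

{"name": "step_arm", "arguments": {
  "targets": [
    [[0,0,0,0,0,0,0.3],[0,0,-0.04,0,0,0,0.3],[0,0,-0.04,0,0,0,0.3],[0,0,-0.04,0,0,0,0.3],[0,0,0,0,0,0,0.3]]
  ]
}}

```text
t: 28.58
ee_pos: [675.9, -173.5, 282.4]
orientation: [-0.592, -3.085, -0.0]
ft_force: [-0.1, -0.7, -2.9]
width: 46.1
grasp_force: 29.7
```

{"name": "step_arm", "arguments": {
  "targets": [
    [[0,0,-0.02,0,0,0,0.3],[0,0,0,0,0,0,0.3],[0,0,-0.02,0,0,0,0.3],[0,0,0,0,0,0,0.3],[0,0,0,0,0,0,0.3]]
  ]
}}

```text
t: 29.2
ee_pos: [676.3, -173.6, 281.4]
orientation: [0.592, 3.084, -0.0]
ft_force: [-1.3, 1.0, 5.7]
width: 46.1
grasp_force: 29.8
```

The bail now rests on the peg. Releasing and rising.

{"name": "step_arm", "arguments": {
  "targets": [
    [[0,0,0,0,0,0,0.55],[0,0,0,0,0,0,0.65],[0,0,0,0,0,0,0.8],[0,0,0,0,0,0,0.8],[0,0,0.2,0,0,0,0.8]]
  ]
}}

```text
t: 29.82
ee_pos: [675.8, -173.5, 290.0]
orientation: [-0.592, -3.083, -0.0]
ft_force: [0.1, -0.1, 0.4]
width: 69.8
grasp_force: 0.0
```

{"name": "step_arm", "arguments": {
  "targets": [
    [[0,0,0.4,0,0,0,0.8],[0,0,0.6,0,0,0,0.8],[0,0,0.6,0,0,0,0.8],[0,0,0.4,0,0,0,0.8],[0,0,0,0,0,0,0.8]]
  ]
}}

```text
t: 30.45
ee_pos: [676.5, -173.7, 393.3]
orientation: [0.592, 3.081, -0.001]
ft_force: [-0.4, -0.8, -0.6]
width: 70.1
grasp_force: 0.0
```

```bash
python3 - <<'E'
from h import *
s=shot('scene','afterA.png');t=shot('top')
g=cv2.cvtColor(s['pixels'],cv2.COLOR_RGB2GRAY)
ref=cv2.imread('pics/w.png')
R=cv2.resize(cv2.cvtColor(ref[296:592,400:],cv2.COLOR_BGR2GRAY),(50,37),interpolation=cv2.INTER_AREA)[4:33,12:40]
m=cv2.matchTemplate(g,R,cv2.TM_CCOEFF_NORMED);_,k,_,l=cv2.minMaxLoc(m);print('B scene',k,l,'expect',(254+12,272+4))
h=cv2.cvtColor(s['pixels'],cv2.COLOR_RGB2HSV);m=cv2.inRange(h,(0,150,80),(8,255,255))[120:240,185:310];n,lb,st,ce=cv2.connectedComponentsWithStats(m);print('red',st[1:],' initial flap px (223.6,165.8)')
print(readout.get_obs()['ee_pos'])
E
```

```text
B scene 0.9958071708679199 (266, 276) expect (266, 276)
red [[35 36  4  1  4]
 [36 39  5 14 54]]  initial flap px (223.6,165.8)
[ 675.79835712 -173.4512498   390.23413427]
```

A hangs and the flap is straight down again (blob centred at (223,166), as at the start). B has not moved. Going to B.

{"name": "step_arm", "arguments": {
  "targets": [
    [[-0.48,-0.563,0,0,0,-0.318,0.8],[-0.48,-0.563,0,0,0,-0.318,1],[-0.48,-0.563,0,0,0,-0.318,1],[-0.48,-0.563,0,0,0,-0.318,1],[-0.48,-0.563,0,0,0,-0.318,1]]
  ]
}}

```text
t: 31.18
ee_pos: [554.9, -314.9, 388.9]
orientation: [-0.763, -3.045, -0.001]
ft_force: [0.5, -0.9, -0.5]
width: 88.2
grasp_force: 0.0
```

{"name": "step_arm", "arguments": {
  "targets": [
    [[-0.48,-0.563,0,0,0,-0.318,1],[-0.48,-0.563,0,0,0,-0.318,1],[-0.48,-0.563,0,0,0,-0.318,1],[-0.48,-0.563,0,0,0,-0.318,1],[-0.48,-0.563,0,0,0,-0.318,1]]
  ]
}}

```text
t: 31.8
ee_pos: [435.0, -455.6, 388.9]
orientation: [-0.931, -2.998, -0.002]
ft_force: [0.4, -0.5, 0.1]
width: 88.1
grasp_force: 0.0
```

{"name": "step_arm", "arguments": {
  "targets": [
    [[0,0,-0.7,0,0,0,1],[0,0,-0.7,0,0,0,1],[0,0,0,0,0,0,1],[0,0,0,0,0,0,1],[0,0,0,0,0,0,1]]
  ]
}}

```text
t: 32.42
ee_pos: [436.6, -455.3, 322.0]
orientation: [0.929, 2.999, -0.002]
ft_force: [0.6, -0.2, 0.1]
width: 87.8
grasp_force: 0.0
```

```bash
python3 - <<'E'
from h import *
s=shot('scene')
g=cv2.cvtColor(s['pixels'],cv2.COLOR_RGB2GRAY)
ref=cv2.imread('pics/w.png')
R=cv2.resize(cv2.cvtColor(ref[296:592,400:],cv2.COLOR_BGR2GRAY),(50,37),interpolation=cv2.INTER_AREA)[18:33,12:40]
m=cv2.matchTemplate(g[230:340,220:340],R,cv2.TM_CCOEFF_NORMED);_,k,_,l=cv2.minMaxLoc(m);print('B scene',k,l[0]+220,l[1]+230,'expect',(254+12,272+18))
o=readout.get_obs();r=o['orientation'];print(o['t'],o['ee_pos'],(2*np.degrees(np.arctan2(r[1],r[0]))-90)%180,o['width'])
E
```

```text
B scene 0.6803885102272034 220 313 expect (266, 290)
32.475 [ 436.53491415 -455.26870937  322.0426954 ] 55.55881287056863 88.20727299047454
```

{"name": "step_arm", "arguments": {
  "targets": [
    [[0,0,-0.6,0,0,0,1],[0,0,-0.6,0,0,0,1],[0,0,-0.5,0,0,0,1],[0,0,-0.27,0,0,0,1],[0,0,0,0,0,0,1]]
  ]
}}

```text
t: 33.1
ee_pos: [436.1, -455.0, 221.9]
orientation: [-0.93, -3.0, -0.001]
ft_force: [0.4, 0.7, 0.4]
width: 88.0
grasp_force: 0.0
```

{"name": "step_arm", "arguments": {
  "targets": [
    [[0,0,0,0,0,0,0.5],[0,0,0,0,0,0,0.4],[0,0,0,0,0,0,0.3],[0,0,0,0,0,0,0.3],[0,0,0,0,0,0,0.3]]
  ]
}}

```text
t: 33.72
ee_pos: [436.1, -455.2, 222.3]
orientation: [0.93, 3.0, -0.001]
ft_force: [-0.4, -1.0, 1.7]
width: 45.8
grasp_force: 30.0
```

{"name": "step_arm", "arguments": {
  "targets": [
    [[0,0,0.6,0,0,0,0.3],[0,0,0.8,0,0,0,0.3],[0,0,0.8,0,0,0,0.3],[0,0,0.8,0,0,0,0.3],[0,0,0,0,0,0,0.3]]
  ]
}}

```text
t: 34.35
ee_pos: [436.6, -455.6, 374.9]
orientation: [0.929, 2.996, -0.004]
ft_force: [0.2, 0.7, -3.1]
width: 45.8
grasp_force: 30.0
```

{"name": "step_arm", "arguments": {
  "targets": [
    [[0.118,0.707,0,0,0,0.318,0.3],[0.118,0.707,0,0,0,0.318,0.3],[0.118,0.707,0,0,0,0.318,0.3],[0.118,0.707,0,0,0,0.318,0.3],[0.118,0.707,0,0,0,0.318,0.3]]
  ]
}}

```text
t: 34.98
ee_pos: [465.0, -276.7, 369.8]
orientation: [-0.761, -3.045, -0.002]
ft_force: [-0.3, 0.4, -2.9]
width: 45.7
grasp_force: 30.0
```

{"name": "step_arm", "arguments": {
  "targets": [
    [[0.118,0.707,0,0,0,0.318,0.3],[0.118,0.707,0,0,0,0.318,0.3],[0.118,0.707,0,0,0,0.318,0.3],[0.118,0.707,0,0,0,0.318,0.3],[0.118,0.707,0,0,0,0.318,0.3]]
  ]
}}

```text
t: 35.6
ee_pos: [494.4, -100.2, 370.1]
orientation: [-0.591, -3.082, -0.0]
ft_force: [0.3, -0.8, -3.1]
width: 45.9
grasp_force: 30.0
```

{"name": "step_arm", "arguments": {
  "targets": [
    [[0,0,-0.5,0,0,0,0.3],[0,0,-0.6,0,0,0,0.3],[0,0,-0.4,0,0,0,0.3],[0,0,-0.2,0,0,0,0.3],[0,0,0,0,0,0,0.3]]
  ]
}}

```text
t: 36.22
ee_pos: [494.6, -101.4, 285.8]
orientation: [-0.592, -3.082, -0.0]
ft_force: [-0.2, -0.4, -2.5]
width: 45.9
grasp_force: 30.0
```

{"name": "step_arm", "arguments": {
  "targets": [
    [[0,0,0,0,0,0,0.3],[0,0,0,0,0,0,0.3],[0,0,0,0,0,0,0.3],[0,0,0,0,0,0,0.3],[0,0,0,0,0,0,0.3]]
  ]
}}

```text
t: 36.85
ee_pos: [495.1, -101.5, 287.3]
orientation: [0.592, 3.085, -0.0]
ft_force: [-0.2, -0.0, -2.7]
width: 45.6
grasp_force: 30.0
```

```bash
python3 - <<'E'
from h import *
o=readout.get_obs();r=o['orientation'];print(o['t'],o['ee_pos'],(2*np.degrees(np.arctan2(r[1],r[0]))-90)%180,o['width'],o['ft_force'])
E
```

```text
36.85 [ 495.1274357  -101.53443756  287.26182776] 68.2645960584315 45.56768819065105 [-0.16550147 -0.04680685 -2.70065627]
```

{"name": "step_arm", "arguments": {
  "targets": [
    [[0.184,-0.073,0,0,0,0,0.3],[0.184,-0.073,0,0,0,0,0.3],[0.184,-0.073,0,0,0,0,0.3],[0.184,-0.073,0,0,0,0,0.3],[0.184,-0.073,0,0,0,0,0.3]]
  ]
}}

```text
t: 37.48
ee_pos: [541.8, -120.1, 287.0]
orientation: [-0.592, -3.085, 0.0]
ft_force: [-0.1, 0.2, -3.3]
width: 45.8
grasp_force: 30.0
```

{"name": "step_arm", "arguments": {
  "targets": [
    [[0.184,-0.073,0,0,0,0,0.3],[0.184,-0.073,0,0,0,0,0.3],[0.184,-0.073,0,0,0,0,0.3],[0.184,-0.073,0,0,0,0,0.3],[0.184,-0.073,0,0,0,0,0.3]]
  ]
}}

```text
t: 38.1
ee_pos: [587.7, -138.3, 287.1]
orientation: [-0.592, -3.085, 0.0]
ft_force: [0.1, 0.3, -3.0]
width: 45.7
grasp_force: 30.0
```

{"name": "step_arm", "arguments": {
  "targets": [
    [[0.184,-0.073,0,0,0,0,0.3],[0.184,-0.073,0,0,0,0,0.3],[0.184,-0.073,0,0,0,0,0.3],[0.184,-0.073,0,0,0,0,0.3],[0.13,-0.052,0,0,0,0,0.3]]
  ]
}}

```text
t: 38.72
ee_pos: [631.0, -155.5, 287.1]
orientation: [0.592, 3.085, -0.0]
ft_force: [0.1, 0.4, -3.6]
width: 45.5
grasp_force: 30.0
```

{"name": "step_arm", "arguments": {
  "targets": [
    [[0,0,0,0,0,0,0.3],[0,0,-0.05,0,0,0,0.3],[0,0,-0.05,0,0,0,0.3],[0,0,-0.04,0,0,0,0.3],[0,0,0,0,0,0,0.3]]
  ]
}}

```text
t: 39.35
ee_pos: [630.3, -155.2, 280.3]
orientation: [-0.592, -3.085, -0.0]
ft_force: [-0.9, 1.1, -0.7]
width: 45.7
grasp_force: 30.0
```

{"name": "step_arm", "arguments": {
  "targets": [
    [[0,0,-0.02,0,0,0,0.3],[0,0,0,0,0,0,0.3],[0,0,0,0,0,0,0.3],[0,0,0,0,0,0,0.3],[0,0,0,0,0,0,0.3]]
  ]
}}

```text
t: 39.98
ee_pos: [630.4, -155.2, 280.0]
orientation: [0.592, 3.085, 0.0]
ft_force: [-4.2, 0.2, 4.8]
width: 45.6
grasp_force: 30.0
```

{"name": "step_arm", "arguments": {
  "targets": [
    [[0,0,0,0,0,0,0.55],[0,0,0,0,0,0,0.65],[0,0,0,0,0,0,0.8],[0,0,0,0,0,0,0.8],[0,0,0.2,0,0,0,0.8]]
  ]
}}

```text
t: 40.6
ee_pos: [630.1, -155.2, 288.7]
orientation: [-0.592, -3.083, -0.0]
ft_force: [-0.2, -0.2, 0.3]
width: 70.3
grasp_force: 0.0
```

{"name": "step_arm", "arguments": {
  "targets": [
    [[0,0,0.4,0,0,0,0.8],[0,0,0.6,0,0,0,0.8],[0,0,0.6,0,0,0,0.8],[0,0,0.4,0,0,0,0.8],[0,0,0,0,0,0,0.8]]
  ]
}}

```text
t: 41.22
ee_pos: [630.8, -155.3, 391.6]
orientation: [0.591, 3.081, -0.001]
ft_force: [-0.0, -1.0, -0.0]
width: 69.8
grasp_force: 0.0
```

```bash
python3 - <<'E'
from h import *
s=shot('scene','afterB.png')
h=cv2.cvtColor(s['pixels'],cv2.COLOR_RGB2HSV);m=cv2.inRange(h,(0,150,80),(8,255,255))[120:240,185:310];n,lb,st,ce=cv2.connectedComponentsWithStats(m);print('red',st[1:])
print(readout.get_obs()['ee_pos'])
E
```

```text
red [[35 36  4  1  4]
 [36 39  5 14 54]]
[ 630.37219512 -155.21739404  389.91924462]
```

Both weights hang and the flap is back straight down (identical blob). Planning the door sweep.

```bash
python3 - <<'E'
from h import *
H=np.array([543,-14.5])
def P(phi,off,r=150):
    a=np.radians(phi);e=np.array([np.cos(a),np.sin(a)]);return H+r*e+off*np.array([e[1],-e[0]])
print(P(156,50),P(156,24))
q=P(156,50)
for i,(f,o) in enumerate([(156,24)]+[(f,22) for f in np.linspace(160,244,20)]):
    p=P(f,o);print(round(f,1),np.round((p-q)/50,3),np.round(p));q=p
E
```

```text
[426.30501351  92.18776934] [415.72986079  68.43558744]
156 [-0.212 -0.475] [416.  68.]
160.0 [-0.123 -0.219] [410.  57.]
164.4 [-0.103 -0.21 ] [404.  47.]
168.8 [-0.087 -0.217] [400.  36.]
173.3 [-0.07  -0.223] [397.  25.]
177.7 [-0.052 -0.228] [394.  14.]
182.1 [-0.034 -0.231] [392.   2.]
186.5 [-0.016 -0.233] [391. -10.]
190.9 [ 0.002 -0.234] [392. -21.]
195.4 [ 0.02  -0.233] [393. -33.]
199.8 [ 0.038 -0.231] [394. -45.]
204.2 [ 0.055 -0.227] [397. -56.]
208.6 [ 0.073 -0.222] [401. -67.]
213.1 [ 0.09  -0.216] [405. -78.]
217.5 [ 0.106 -0.209] [411. -88.]
221.9 [ 0.122 -0.2  ] [417. -98.]
226.3 [ 0.137 -0.19 ] [ 423. -108.]
230.7 [ 0.151 -0.179] [ 431. -117.]
235.2 [ 0.164 -0.167] [ 439. -125.]
239.6 [ 0.177 -0.153] [ 448. -133.]
244.0 [ 0.188 -0.139] [ 457. -140.]
```

{"name": "step_arm", "arguments": {
  "targets": [
    [[-0.42,0.52,0,0,0,0,0.3],[-0.42,0.52,0,0,0,0,0],[-0.42,0.52,0,0,0,0,0],[-0.42,0.52,0,0,0,0,0],[-0.42,0.52,0,0,0,0,0]]
  ]
}}

```text
t: 41.9
ee_pos: [524.2, -24.5, 387.7]
orientation: [-0.592, -3.083, 0.0]
ft_force: [0.3, 0.6, 0.7]
width: 23.7
grasp_force: 0.0
```

{"name": "step_arm", "arguments": {
  "targets": [
    [[-0.42,0.52,0,0,0,0,0],[-0.42,0.52,0,0,0,0,0],[-0.42,0.52,0,0,0,0,0],[-0.42,0.52,0,0,0,0,0],[-0.42,0.52,0,0,0,0,0]]
  ]
}}

```text
t: 42.52
ee_pos: [419.2, 105.4, 388.0]
orientation: [-0.592, -3.083, 0.001]
ft_force: [0.7, 0.9, -0.4]
width: 0.7
grasp_force: 0.0
```

{"name": "step_arm", "arguments": {
  "targets": [
    [[0,0,-0.78,0,0,0,0],[0,0,-0.78,0,0,0,0],[0,0,-0.78,0,0,0,0],[0,0,-0.78,0,0,0,0],[0,0,0,0,0,0,0]]
  ]
}}

```text
t: 43.15
ee_pos: [418.7, 104.4, 230.4]
orientation: [-0.591, -3.078, 0.005]
ft_force: [-0.5, -0.8, -0.0]
width: 0.5
grasp_force: 0.0
```

{"name": "step_arm", "arguments": {
  "targets": [
    [[-0.04,-0.37,0,0,0,0,0],[-0.04,-0.37,0,0,0,0,0],[-0.12,-0.22,0,0,0,0,0],[-0.1,-0.21,0,0,0,0,0],[-0.09,-0.22,0,0,0,0,0]]
  ]
}}

```text
t: 43.78
ee_pos: [400.6, 34.8, 233.5]
orientation: [0.592, 3.085, 0.0]
ft_force: [1.3, 0.5, 0.7]
width: 0.2
grasp_force: 0.1
```

{"name": "step_arm", "arguments": {
  "targets": [
    [[-0.07,-0.22,0,0,0,0,0],[-0.05,-0.23,0,0,0,0,0],[-0.03,-0.23,0,0,0,0,0],[-0.02,-0.23,0,0,0,0,0],[0,-0.23,0,0,0,0,0]]
  ]
}}

```text
t: 44.4
ee_pos: [392.4, -22.5, 233.1]
orientation: [-0.593, -3.085, 0.0]
ft_force: [-0.2, -0.4, 1.0]
width: 0.3
grasp_force: 0.1
```

{"name": "step_arm", "arguments": {
  "targets": [
    [[0.02,-0.23,0,0,0,0,0],[0.04,-0.23,0,0,0,0,0],[0.055,-0.23,0,0,0,0,0],[0.07,-0.22,0,0,0,0,0],[0.09,-0.22,0,0,0,0,0]]
  ]
}}

```text
t: 45.02
ee_pos: [406.4, -79.0, 233.1]
orientation: [-0.592, -3.085, -0.0]
ft_force: [-0.6, 0.5, -0.3]
width: 0.6
grasp_force: 0.1
```

```bash
python3 - <<'E'
from h import *
shot('scene','d1.png');shot('top','d1t.png')
print(readout.get_obs()['ee_pos'])
E
```

```text
[406.91667296 -79.26010537 233.19443939]
```

{"name": "step_arm", "arguments": {
  "targets": [
    [[0.1,-0.21,0,0,0,0,0],[0.12,-0.2,0,0,0,0,0],[0.135,-0.19,0,0,0,0,0],[0.15,-0.18,0,0,0,0,0],[0.165,-0.17,0,0,0,0,0]]
  ]
}}

```text
t: 45.75
ee_pos: [440.2, -126.4, 233.1]
orientation: [-0.593, -3.085, 0.0]
ft_force: [-0.1, 0.2, 0.5]
width: 0.5
grasp_force: 0.1
```

{"name": "step_arm", "arguments": {
  "targets": [
    [[0.175,-0.15,0,0,0,0,0],[0.12,-0.09,0,0,0,0,0],[0,0,0,0,0,0,0],[0,0,0,0,0,0,0],[0,0,0,0,0,0,0]]
  ]
}}

```text
t: 46.38
ee_pos: [454.1, -137.5, 233.1]
orientation: [-0.592, -3.085, -0.0]
ft_force: [-0.1, -0.0, 0.2]
width: 0.6
grasp_force: 0.0
```

```bash
python3 - <<'E'
from h import *
H=np.array([543,-14.5]);o=readout.get_obs();d=np.array([.929,-.37]);p=o['ee_pos'][:2]-H
print(o['ee_pos'],'depth',p@d,'along',p@np.array([-.37,-.929]),o['ft_force'])
E
```

```text
[ 454.11436253 -137.49029909  233.1023444 ] depth -37.06834654640617 along 147.14567372118108 [-0.05559135 -0.04232094  0.21707802]
```

{"name": "step_arm", "arguments": {
  "targets": [
    [[0.056,-0.022,0,0,0,0,0],[0.056,-0.022,0,0,0,0,0],[0.056,-0.022,0,0,0,0,0],[0.056,-0.022,0,0,0,0,0],[0,0,0,0,0,0,0]]
  ]
}}

```text
t: 47.0
ee_pos: [465.9, -142.3, 233.0]
orientation: [0.592, 3.085, -0.0]
ft_force: [-1.2, 1.0, 0.5]
width: 0.5
grasp_force: 0.6
```

{"name": "step_arm", "arguments": {
  "targets": [
    [[0.056,-0.022,0,0,0,0,0],[0,0,0,0,0,0,0],[0.056,-0.022,0,0,0,0,0],[0,0,0,0,0,0,0],[0,0,0,0,0,0,0]]
  ]
}}

```text
t: 47.62
ee_pos: [470.1, -143.9, 232.9]
orientation: [-0.592, -3.082, -0.001]
ft_force: [-6.1, 2.5, 4.6]
width: 0.2
grasp_force: 3.3
```

{"name": "step_arm", "arguments": {
  "targets": [
    [[0.037,-0.015,0,0,0,0,0],[0,0,0,0,0,0,0],[0.037,-0.015,0,0,0,0,0],[0,0,0,0,0,0,0],[0,0,0,0,0,0,0]]
  ]
}}

```text
t: 48.25
ee_pos: [471.2, -144.3, 232.6]
orientation: [-0.59, -3.074, -0.003]
ft_force: [-17.3, 7.4, 16.3]
width: 0.2
grasp_force: 9.3
```

{"name": "step_arm", "arguments": {
  "targets": [
    [[0.037,-0.015,0,0,0,0,0],[0,0,0,0,0,0,0],[0.037,-0.015,0,0,0,0,0],[0,0,0,0,0,0,0],[0,0,0,0,0,0,0]]
  ]
}}

```text
t: 48.88
ee_pos: [472.3, -144.9, 232.3]
orientation: [-0.589, -3.067, -0.005]
ft_force: [-28.6, 12.9, 27.6]
width: 0.5
grasp_force: 15.7
```

The force rises against a hard stop, so the door seems to be home. Backing off to look.

{"name": "step_arm", "arguments": {
  "targets": [
    [[-0.2,0.08,0,0,0,0,0],[-0.4,0.16,0,0,0,0,0],[-0.4,0.3,0.4,0,0,0,0],[-0.2,0.8,0.9,0,0,0,0],[0,0.9,0.9,0,0,0,0]]
  ]
}}

```text
t: 49.5
ee_pos: [418.1, -35.5, 343.4]
orientation: [-0.595, -3.085, -0.0]
ft_force: [0.7, 0.2, 0.1]
width: -0.1
grasp_force: 0.0
```

{"name": "step_arm", "arguments": {
  "targets": [
    [[0,0.9,0.5,0,0,0,0],[0,0.9,0,0,0,0,0],[0,0.9,0,0,0,0,0],[0,0.9,0,0,0,0,0],[0,0,0,0,0,0,0]]
  ]
}}

```text
t: 50.12
ee_pos: [418.9, 146.2, 367.7]
orientation: [0.586, 3.085, 0.002]
ft_force: [-0.3, -0.7, -0.7]
width: 0.2
grasp_force: 0.0
```

```bash
python3 - <<'E'
from h import *
t=shot('top');s=shot('scene')
a=t['pixels'][:,:,::-1][90:290,160:310];b=s['pixels'][:,:,::-1][115:305,145:295]
cv2.imwrite('pics/end.png',np.hstack([cv2.resize(a,(400,533),interpolation=cv2.INTER_CUBIC),cv2.resize(b,(400,533),interpolation=cv2.INTER_CUBIC)]))
print(readout.get_obs()['ee_pos'])
E
```

```text
[418.59800322 144.08108828 367.3284665 ]
```

View pics/end.png

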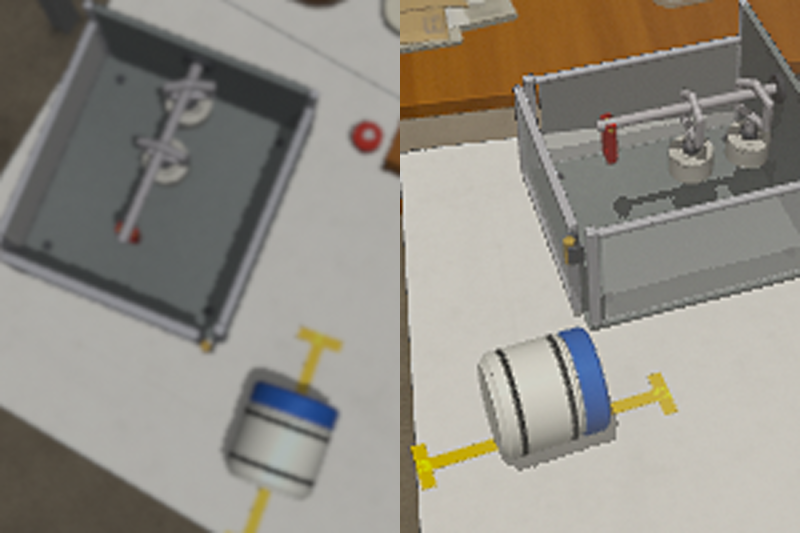

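The top view (left half) and the scene (right half) show:
- **Weights:** both hang on the peg.
- **Flap:** straight down, at (128,235) top and (610,138) scene.
- **Door:** flush with the front.
- **Jar:** on the yellow line, between the ticks.

Handing in.

```bash
python3 -c "
from h import *
print(ctrl.close_job())"
```

```text
the job is handed in; nothing more can be done
None
```

I handed the job in at about 50 s: the jar lies on the yellow line (about 2 mm off), both weights present hang on the peg with the flap straight down behind them, the door is pushed to its stop, and I did not touch the mount or dish.

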